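# Load the orbital shaker, book the run in and start it

### The arm

A 6-joint arm with a two-finger parallel gripper is mounted at the origin on the work surface. World frame = base frame: x ahead of the robot, y to its left, z up, the work surface at z = 0. Lengths are in mm, angles in degrees, forces in N, time in s.
With the tool pointing down it reaches from about 350 to 850 mm from the base axis. Payload 8.1 kg.
Tool frame: the origin (TCP) lies on the centre line of the jaws, within the pads' length; the fingertips stand 14 mm ahead of it and the grasp point (between the pads) lies 5 mm behind it; z points along the fingers, y is the line along which they close (so a half turn about z gives the same grasp; the last joint's range is limited). The gripper opens to 85 mm and grips with 20 to 120 N. Pads are 22 mm wide; open, the fingers measure 114 mm over their backs; the gripper's body (76 mm by 85 mm) begins 54 mm behind the grasp point. The pads swing forward as they close: fully open they stand 13 mm farther back than shut.
Start: joints at [71.138, 7.471, 85.268, -0, 87.261, -4.893], TCP at [144.813, 582.267, 245.292] pointing down, gripper open.
Joint ranges: [-169.43, 169.43], [-51.17, 129.36], [1.28, 143.12], [-76.62, 256.62], [0, 156.53], [-152.29, 152.29]. Speed limits (degrees/s): [136.94, 136.94, 159.86, 180, 180, 180].

### API

Orientations are given as [roll, pitch, yaw] about the fixed x, y, z axes, in that order (R = Rz(yaw) Ry(pitch) Rx(roll)).
In Python, from bench import sense, snapshot, camera_info, hand_in gives the robot as it stands. The module is installed in compiled form; this text tells all that it offers.
- The arm moves only by the tool apply_moves, never from a script. Its argument "deltas" is a list of rows, each a list of 7 numbers: the shift along the tool's x, y, z scaled (see below), then the turn, a rotation vector about the tool's x, y, z scaled (see below), then the opening, from 0 (shut) to 1 (fully open). In form: [[dx, dy, dz, ax, ay, az, claw], ...]. A call has 1 to 8 rows; each row shifts and turns the commanded pose from where the row before left it, along the tool's axes as they then stand; what a row does not reach is not made up. The controller multiplies each number of a shift by 0.03 m and each number of a turn by 0.08 rad. A row lasts 1/8 s, in which the tool goes at most 62.5 mm and 10.7 degrees, less where a joint would pass 70% of its speed; a pose out of reach is approached as far as the arm can. A call with a number of a shift or a turn outside -1 to 1 is refused whole. A call with a gripper value outside its range is refused whole. The fingers move at their own pace and stop on an object; "grip_force" is the grip in N (left out, the last holds). Time passes only in rows, so rows that do not move let the fingers close. It gives the time, the measured TCP pose, the force, the opening and the grip force at its end, in the units of the state.
- sense(): the state, without advancing time (a new reading comes with each control period).
- snapshot(name): name is "scene" or "side" or "wrist"; returns the picture (384x512x3 uint8, red, green, blue); there is no depth.
- camera_info(name): a dict with "vertical_fov" (degrees; the focal length in pixels is half the picture's height over the tangent of half this angle, whatever the lens; pixels are square), "cx", "cy" (the principal point, pixels), "k1" (the pictures are not rectified: a ray, as slopes to the right and down, at radius r is drawn at 1 + k1 r^2 times it, then the intrinsics apply), "origin" and "rotation" of the camera in the world; the wrist camera has in their place "tool_from_camera" (4x4, takes a point from camera to tool coordinates, whose origin is the TCP and whose axes are the flange's). Camera axes: x right, y up, looking along -z (the intrinsics and any distortion apply to the point x, -y, -z); pixel columns grow to the right and rows downward; lengths in mm; the calibration is good to about 2 mm. A picture is of the moment at which its call begins: read the wrist's pose just before it. camera_info takes no time and is no camera call.
- hand_in(): hands the job in; it is judged then, once.
The state is a dict: "time": time; "joint_pos": joint angles; "qd": joint speeds; "joint_efforts": joint torques, N m; "tool_pos": TCP position; "tcp_rot": TCP orientation; "ft_force": force on the tool from outside, world axes, zero at the start; "wrist_torque": the same for the moment, N m; "finger_gap": finger opening in mm; "grip_force": force on a finger pad.
Only numpy, scipy, OpenCV 4.12 (cv2) and the standard library are available. Lean on these libraries where they do the work, as an engineer would, in place of code of your own. Each camera call takes 0.05 s, during which the arm holds its last target. There are 200 camera calls.

### The job

Clear the two leftover beakers off the shaker's platform and stand them in the wash-up tray, and stand every amber bottle from the bench upright on the platform, between its holding bars. Then take the scanner from its cradle, aim it at the barcode on the run sheet from about 10 cm and hold it steady for a second, and lay it back in its cradle. Last of all turn the shaker's dial to the two-dot mark; leave the tip box, tube rack and wash bottle alone.

Things in the scene. Friction and masses are not known exactly. Their poses are not given: they have to be found in the camera images.
- shaker: Fixed orbital shaker, white housing about 240 x 250 mm, 80 mm tall, with a sloping control panel along its front edge (80 mm more in -x). Origin: on the bench under the platform's centre; x points from its front (control panel) to its back, y to its left, z up.
- platform (a point): Centre of the shaker's aluminium platform, on its floor, 96 mm above the bench; axes as the shaker's. Three holding bars (12 mm thick) run along y at x = -96, 0 and 96 mm, tops 36 mm above the floor, between side plates at y = -115 and 115 mm, 46 mm above the floor. So there are two rows, 84 mm wide and 230 mm long, centred at x = -48 and 48 mm; each takes two bottles side by side.
- dial_grip (a point): Point on the dial's axis at a good height to grip it, 31 mm out from the panel. z points out along the axis (15 deg from vertical, leaning to the shaker's front); x points as the dial's pointer does and turns with it. The black dial, in the middle of the panel, is a grip bar 50 mm long (x), 14 mm thick (y), 9 to 38 mm out from the panel, on a round skirt 52 mm across and 9 mm high.
- dial (a joint): Angle of the dial, growing clockwise seen from outside. Four click positions: 0 = off (a long bar mark), 0.70 = one dot, 1.40 = two dots, 2.10 = three dots; stops just beyond the ends. A sprung ball detent pulls it to a position when let go within about 0.2 rad of it (farther off it may hang between); turning it takes up to about 0.3 N m. It starts at off.
- bottle1: Squat round amber glass bottle with a screw cap, closed: body 66 mm across, straight up to 64 mm, then a shoulder sloping in to a 33 mm neck at 81 mm; cap 44 mm across from 84 to 109 mm. About 250 g (190 to 330 g), most of it low down. Origin: centre of its underside, z up its axis. It may be absent.
- bottle2: Squat round amber glass bottle with a screw cap, closed: body 66 mm across, straight up to 64 mm, then a shoulder sloping in to a 33 mm neck at 81 mm; cap 44 mm across from 84 to 109 mm. About 250 g (190 to 330 g), most of it low down. Origin: centre of its underside, z up its axis. It may be absent.
- bottle3: Squat round amber glass bottle with a screw cap, closed: body 66 mm across, straight up to 64 mm, then a shoulder sloping in to a 33 mm neck at 81 mm; cap 44 mm across from 84 to 109 mm. About 250 g (190 to 330 g), most of it low down. Origin: centre of its underside, z up its axis. It may be absent.
- bottle4: Squat round amber glass bottle with a screw cap, closed: body 66 mm across, straight up to 64 mm, then a shoulder sloping in to a 33 mm neck at 81 mm; cap 44 mm across from 84 to 109 mm. About 250 g (190 to 330 g), most of it low down. Origin: centre of its underside, z up its axis. It may be absent.
- beaker1: Empty 100 ml glass beaker, plain cylinder 52 mm across and 72 mm tall, wall 3 mm, 80 g, standing upright on the shaker's platform at the start, to be cleared. Origin: centre of its underside, z up its axis.
- beaker2: Empty 100 ml glass beaker, plain cylinder 52 mm across and 72 mm tall, wall 3 mm, 80 g, standing upright on the shaker's platform at the start, to be cleared. Origin: centre of its underside, z up its axis.
- washtray: Fixed open grey wash-up tray, 150 (x) x 200 (y) mm outside, 28 mm tall, walls and floor 4 to 5 mm thick. Origin: centre of its underside; z up.
- scanner: Cordless barcode scanner, level in its cradle: handle 34 mm wide (y), 28 mm thick (z), from x = -90 to 60 mm; head 60 mm wide, from x = 58 to 108 mm, 2 to 38 mm in z. Origin: on the underside of the handle, mid-width; z up, x towards the head. 180 g, balance point about x = 25 mm; grip the handle between x = -30 and 12 mm.
- window (a point): Centre of the reading window under the scanner's head, at x = 92, z = -4 mm of the scanner. Its z axis is the beam: forward and down, 30 deg from straight down when the scanner is level. It reads by itself, held still, when the barcode is 50 to 150 mm from the window along the beam and within 18 mm of its centre line, and the beam is within 45 deg of square to the sheet.
- cradle: Fixed black charging cradle. Origin: underside; x points the way the head lies. Two saddles, 22 mm long, at x = -70 and 38 mm, with floors 38 mm and cheeks 55 mm above the bench, 44 mm apart inside, carry the handle; between them it is free to grip, over a base 12 mm high. Properly laid, the scanner's origin is 38 mm above the cradle's, within 10 mm of it in x, and the x axes agree.
- barcode (a point): Centre of the barcode (50 x 24 mm block of black bars) near the lower edge of a run sheet on a wooden clipboard, 225 x 160 mm, lying flat and fixed on the bench, 5 mm above it. Its z points straight up; x points towards the steel clip. The clipboard's middle lies 60 mm from the barcode along x.
- tipbox: Bystander: pipette tip box, 125 x 85 x 50 mm. Leave alone.
- tuberack: Bystander: white rack of capped tubes, 100 x 140 mm, 97 mm tall. Leave alone.
- washbottle: Bystander: tall white wash bottle with red cap and bent spout, 68 mm across, 185 mm tall. Leave alone.

How it is judged (in metres and radians):
On the way, in this order (a step that is already met when the one before it is completed fails the run):
1. both beakers stand in the wash-up tray and every bottle stands upright on the shaker's platform (x of bottle1 in the frame of platform between -0.096 and 0.096 m and y of bottle1 in the frame of platform between -0.115 and 0.115 m and z of bottle1 in the frame of platform between -0.008 and 0.008 m and angle between each of bottle1, bottle2, bottle3, bottle4, beaker1, beaker2's own z axis and vertical below 0.15 rad and x of bottle2 in the frame of platform between -0.096 and 0.096 m and y of bottle2 in the frame of platform between -0.115 and 0.115 m and z of bottle2 in the frame of platform between -0.008 and 0.008 m and x of bottle3 in the frame of platform between -0.096 and 0.096 m and y of bottle3 in the frame of platform between -0.115 and 0.115 m and z of bottle3 in the frame of platform between -0.008 and 0.008 m and x of bottle4 in the frame of platform between -0.096 and 0.096 m and y of bottle4 in the frame of platform between -0.115 and 0.115 m and z of bottle4 in the frame of platform between -0.008 and 0.008 m and x of beaker1 in the frame of washtray between -0.07 and 0.07 m and y of beaker1 in the frame of washtray between -0.095 and 0.095 m and z of each of beaker1, beaker2 in the frame of washtray below 0.02 m and x of beaker2 in the frame of washtray between -0.07 and 0.07 m and y of beaker2 in the frame of washtray between -0.095 and 0.095 m), for 0.2 s.
2. the scanner is aimed at the barcode and held steady (x of barcode in the frame of window between -0.018 and 0.018 m and y of barcode in the frame of window between -0.018 and 0.018 m and z of barcode in the frame of window between 0.05 and 0.15 m and angle between the z axis of window and the z axis of barcode, either way round below 0.8 rad and linear speed of scanner below 0.03 m/s and angular speed of scanner below 0.25 rad/s), for 0.6 s.
3. the scanner is back in its cradle and the dial is set to the two-dot mark (value of joint dial between 1.25 and 1.55 rad and x of scanner in the frame of cradle between -0.02 and 0.03 m and y of scanner in the frame of cradle between -0.012 and 0.012 m and z of scanner in the frame of cradle between 0.03 and 0.046 m and angle between the x axis of scanner and the x axis of cradle, either way round below 0.15 rad and angle between scanner's own z axis and vertical below 0.15 rad), for 0.3 s.
At the end, for the whole second after the job is handed in: Bottles stand upright (0.15 rad) on the platform floor between bars and side plates; beakers upright in the tray; scanner level in its cradle (20 mm along, 12 mm across, 0.15 rad); dial within 0.15 rad of two dots; all released and at rest; bystanders not moved over 30 mm (all of step 1 and all of step 3 and linear speed of each of bottle1, bottle2, bottle3, bottle4, beaker1, beaker2, scanner below 0.02 m/s); the robot touches nothing.
It fails at once if a bystander (tip box, tube rack or wash bottle) is moved by more than 30 mm (distance of any of tipbox, tuberack, washbottle from where it was at the start of the episode above 0.03 m).
Of bottle1, bottle2, bottle3, bottle4 only 2 to 4 are there at a start; the rules pass over those that are not, and their reading is None.
At some moment in a run one of bottle1, bottle2, bottle3, bottle4 may be knocked a few centimetres aside while the robot is not near it.
It also fails if it takes over 208 s, if anything falls off the work surface, if the arm or the gripper's body presses on something with over 40 N, if the wrist force passes 120 N, or if a joint passes its speed limit or range.

## Working session

There is one attempt and no reset: what is moved stays moved. The work goes in short steps, Python scripts to look and compute and a tool call to move; the robot and the scene stay as the last step left them, time stands still between calls to the robot, and variables do not carry over. Pictures are saved under pics/ and viewed, at most 14 in all, crops included, and the job is handed in when it is done.

Besides the shell and the picture viewer there is one more tool, called after ">>>" as a command line: name --pt "numbers of a row" for each row, then --argument value for the rest. apply_moves: Moves the arm, as the interface text tells. Its arguments: {"type":"object","properties":{"deltas":{"type":"array"},"grip_force":{"type":"number"}},"required":["deltas"]}

```bash
mkdir -p pics
cat > h.py <<'E'
import numpy as np, cv2
from bench import sense, snapshot, camera_info, hand_in
from scipy.spatial.transform import Rotation as R
def cam(n,s=None):
    c=camera_info(n); f=192/np.tan(np.radians(c['vertical_fov']/2))
    if 'origin' in c: o=np.array(c['origin'],float); M=np.array(c['rotation'],float)
    else:
        T=np.array(c['tool_from_camera'],float); s=s or sense()
        Rt=R.from_euler('xyz',s['tcp_rot'],degrees=True).as_matrix()
        M=Rt@T[:3,:3]; o=Rt@T[:3,3]+np.array(s['tool_pos'])
    return f,c['cx'],c['cy'],c['k1'],o,M
def ray(C,u,v):
    f,cx,cy,k,o,M=C
    p=cv2.undistortPoints(np.array([[[u,v]]],float),np.array([[f,0,cx],[0,f,cy],[0,0,1.]]),np.array([k,0,0,0.]))[0,0]
    d=M@np.array([p[0],-p[1],-1]); return o,d/np.linalg.norm(d)
def onz(C,u,v,z):
    o,d=ray(C,u,v); return o+d*(z-o[2])/d[2]
def proj(C,P):
    f,cx,cy,k,o,M=C
    p=M.T@(np.array(P,float)-o); x,y=p[0]/-p[2],-p[1]/-p[2]; g=1+k*(x*x+y*y)
    return np.array([cx+f*x*g,cy+f*y*g])
def save(n,im): cv2.imwrite('pics/'+n+'.png',im[:,:,::-1])
def load(n): return cv2.imread('pics/'+n+'.png')[:,:,::-1]
E
python3 - <<'E'
from h import *
s=sense(); print(s)
for n in('scene','side','wrist'):
    save(n+'0',snapshot(n)); print(camera_info(n))
a=[cv2.imread('pics/%s0.png'%n) for n in('scene','side')]
E
```

```text
{'time': 0.0, 'joint_pos': array([ 7.11374230e+01,  7.51453938e+00,  8.53301376e+01, -1.70695977e-04,
        8.72594501e+01, -4.89385952e+00]), 'qd': array([-0.03313938, -0.06083869,  0.02619039,  0.0032231 ,  0.05914606,
       -0.0396109 ]), 'joint_efforts': array([-1.58514515e-03, -5.69388878e+01, -5.00562251e+01, -5.38383358e-05,
        1.44779854e-02, -1.42601536e-05]), 'tool_pos': array([144.65522975, 581.76947121, 244.2420886 ]), 'tcp_rot': array([-1.79896238e+02, -8.71322774e-03,  1.66031283e+02]), 'ft_force': array([-0.26999908, -0.15810532,  0.18307417]), 'wrist_torque': array([ 0.02130323, -0.05524839,  0.00480862]), 'grip_force': 0.0, 'finger_gap': 85.21294840162129}
{'vertical_fov': 57.95515313455271, 'cx': 260.65060870765024, 'cy': 192.25261115446202, 'k1': -0.0862109326370077, 'origin': array([1091.25539583, -333.35489067,  996.91138422]), 'rotation': array([34.75370413, -0.41610131, 58.38126024])}
{'vertical_fov': 49.998716534228016, 'cx': 256.44251580884884, 'cy': 188.64218490516657, 'k1': -0.14656087653233216, 'origin': array([-158.16052231, 1134.73866748, 1200.29465091]), 'rotation': array([  50.35982855,    1.28905574, -149.09566475])}
{'vertical_fov': 68.79825742360933, 'cx': 254.13360254383394, 'cy': 196.00722838992297, 'k1': -0.06309250832649387, 'tool_from_camera': array([[ 3.84541769e-05,  9.47297899e-01,  3.20354007e-01,
         8.29475975e+01],
       [ 9.99999984e-01, -9.24939641e-05,  1.53471349e-04,
        -8.20442953e-01],
       [ 1.75013898e-04,  3.20353996e-01, -9.47297887e-01,
        -1.28423292e+02],
       [ 0.00000000e+00,  0.00000000e+00,  0.00000000e+00,
         1.00000000e+00]])}
```

```bash
sed -i "s/M=np.array(c\['rotation'\],float)/M=R.from_euler('xyz',c['rotation'],degrees=True).as_matrix()/" h.py
python3 - <<'E'
from h import *
for n in('scene','side'):
    cv2.imwrite('pics/%s0b.png'%n,cv2.resize(cv2.imread('pics/%s0.png'%n),(800,600),interpolation=cv2.INTER_CUBIC))
E
```

```text
(no output)
```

View pics/scene0b.png

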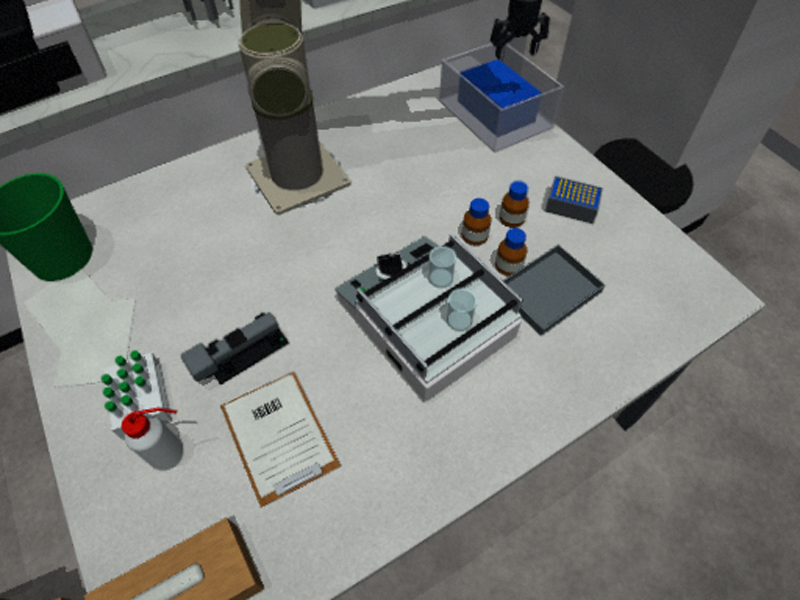

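View pics/side0b.png

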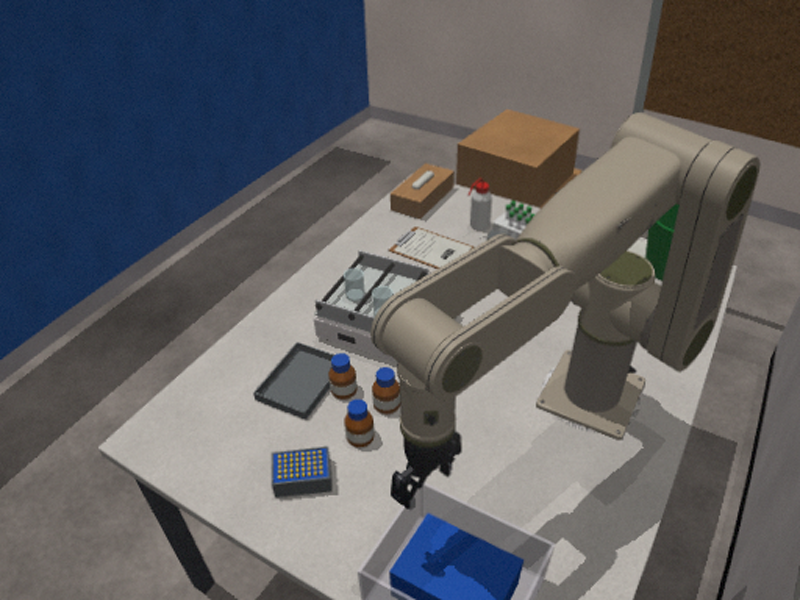

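Run:
```python
from h import *
k=0.64
C=cam('scene');D=cam('side')
print(C[4],D[4])
im=load('scene0')
def crop(n,src,x0,y0,w,h,z):
    cv2.imwrite('pics/%s.png'%n,cv2.resize(cv2.imread('pics/%s.png'%src)[y0:y0+h,x0:x0+w],(w*z,h*z),interpolation=cv2.INTER_CUBIC))
crop('c1','scene0',210,112,180,145,4)
for n,CC in(('scene',C),('side',D)):
    hsv=cv2.cvtColor(load(n+'0').copy(),cv2.COLOR_RGB2HSV)
    m=cv2.inRange(hsv,(105,170,60),(125,255,255))
    nn,l,st,ce=cv2.connectedComponentsWithStats(m)
    for i in range(1,nn):
        if 30<st[i,4]<800: print(n,st[i],ce[i],onz(CC,*ce[i],97)[:2])
P={'tray a':(560,247,28),'tray b':(603,287,28),'tray c':(544,332,28),'tray d':(500,280,28),'tip':(577,190,50),'scanhead':(198,362,60),'scantail':(268,322,60),'bar':(267,408,5),'clip':(300,478,5),'rack':(125,380,97),'wb':(135,425,180),'dial':(390,262,80)}
for a,(u,v,z) in P.items(): print(a,onz(C,u*k,v*k,z)[:2].round())
```

```text
[1091.25539583 -333.35489067  996.91138422] [-158.16052231 1134.73866748 1200.29465091]
scene [295  38  51  31 799] [320.14518148  52.91239049] [ 52.68166394 627.89577808]
scene [353 114   8  13  45] [356.08888889 120.13333333] [468.80200403 477.6955824 ]
scene [326 116  11  12 104] [331.36538462 121.56730769] [427.25932848 391.97060411]
scene [301 127  12  13 122] [306.40163934 132.75409836] [426.32233241 277.52976751]
scene [324 146  12  13 125] [329.544 152.032] [542.69167901 291.96415824]
side [212 227  11  10  70] [217.42857143 230.27142857] [549.24257616 287.35116862]
side [241 236  11   9  75] [245.96       239.46666667] [430.80362345 274.01205529]
side [223 256  12  12 120] [228.61666667 261.56666667] [427.34610973 393.69760031]
side [206 287   3  18  39] [207.17948718 295.28205128] [408.31032838 547.69351147]
side [175 291  31  18 111] [185.85585586 301.71171171] [452.7897575  603.43019313]
tray a [579. 414.]
tray b [720. 420.]
tray c [741. 229.]
tray d [583. 232.]
tip [469. 560.]
scanhead [ 453. -417.]
scantail [ 438. -260.]
bar [ 585. -338.]
clip [ 744. -342.]
rack [ 443. -547.]
wb [ 592. -535.]
dial [447.  27.]
```

View pics/c1.png

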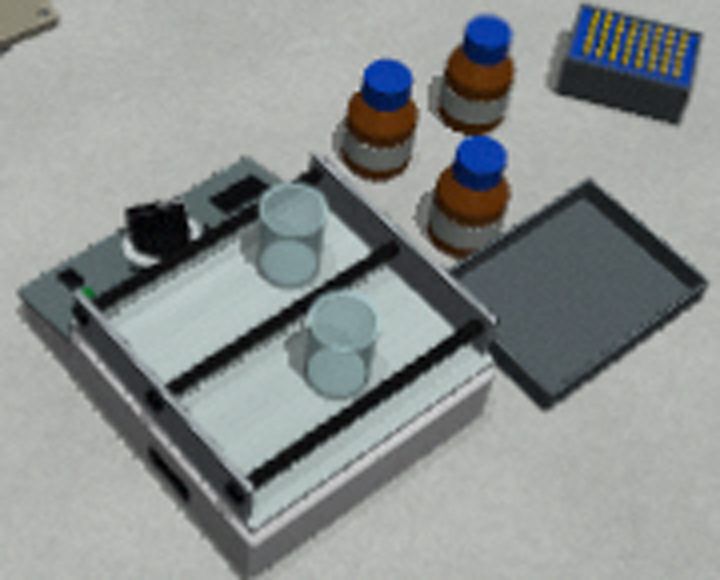

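Run:
```python
from h import *
C=cam('scene');D=cam('side')
g=lambda x,y,z:onz(C,210+(x-1.5)/4,112+(y-1.5)/4,z).round(1)[:2]
for n,x,y,z in[('Lplate front',315,155,142),('Lplate back',495,325,142),('Rplate front',78,292,142),('Rplate back',250,520,142),('fbar',95,302,132),('fbar L',322,172,132),('mbar',170,386,132),('mbarL',395,247,132),('bbar',250,478,132),('bbarL',488,325,132),
 ('b1 bot',290,260,99),('b1 top',292,210,168),('b2bot',337,370,99),('b2top',343,318,168),('dialtop',158,212,100),('panel FL',248,157,40),('panel FR',22,293,40),('tray',450,270,28),('tray',590,183,28),('tray',705,285,28),('tray',547,405,28)]: print(n,g(x,y,z))
def tri(a,b):
    o1,d1=ray(C,*a);o2,d2=ray(D,*b)
    A=np.stack([d1,-d2],1);t=np.linalg.lstsq(A,o2-o1,rcond=None)[0]
    p,q=o1+t[0]*d1,o2+t[1]*d2; return ((p+q)/2).round(1),np.linalg.norm(p-q).round(1)
for a,b in[((306.4,132.75),(245.96,239.47)),((331.37,121.57),(228.6,261.6)),((329.54,152.03),(217.43,230.27))]: print(tri(a,b))
```

```text
Lplate front [494.2 148.5]
Lplate back [705.3 169. ]
Rplate front [515.3 -84.3]
Rplate back [745.8 -76.5]
fbar [523.7 -74.8]
fbar L [505.6 148.5]
mbar [618.9 -64.6]
mbarL [600.1 153.8]
bbar [714.  -55.7]
bbarL [698.  170.3]
b1 bot [547.8  91.1]
b1 top [549.9  86.7]
b2bot [655.4  63. ]
b2top [654.   62.1]
dialtop [449.3  24.4]
panel FL [393.1 151.9]
panel FR [422.7 -96. ]
tray [586.9 238.8]
tray [574.3 412. ]
tray [717.4 422.6]
tray [739.5 222.8]
(array([428.9, 275.9,  99.9]), np.float64(1.1))
(array([427.2, 392.9,  96.3]), np.float64(1.2))
(array([545.9, 289.8, 101. ]), np.float64(2.0))
```

>>> apply_moves --pt "0 0 -0.4 0 0 -0.825 1" --pt "0 0 -0.4 0 0 -0.825 1" --pt "0 0 -0.4 0 0 -0.825 1" --pt "0 0 -0.4 0 0 -0.825 1" --pt "0 0 -0.4 0 0 -0.825 1" --pt "-0.3 -0.4 -0.3 0 0 0 1" --pt "-0.6 -0.8 -0.3 0 0 0 1" --pt "-0.7 -0.9 -0.3 0 0 0 1"

```text
time: 1.15
tool_pos: [198.8, 522.3, 332.2]
tcp_rot: [-180.0, -0.0, -175.1]
ft_force: [-0.6, -0.1, 0.5]
finger_gap: 85.5
grip_force: 0.0
```

>>> apply_moves --pt "-0.7 -0.96 0 0 0 0 1" --pt "-0.7 -0.96 0 0 0 0 1" --pt "-0.7 -0.96 0 0 0 0 1" --pt "-0.7 -0.96 0 0 0 0 1" --pt "-0.7 -0.96 0 0 0 0 1" --pt "-0.7 -0.96 0 0 0 0 1" --pt "-0.7 -0.96 0 0 0 0 1" --pt "-0.7 -0.96 0 0 0 0 1"

```text
time: 2.15
tool_pos: [385.9, 306.7, 332.1]
tcp_rot: [-180.0, -0.0, -175.2]
ft_force: [0.1, -0.3, -0.6]
finger_gap: 85.6
grip_force: 0.0
```

>>> apply_moves --pt "-0.7 -0.96 0 0 0 0 1" --pt "-0.7 -0.96 0 0 0 0 1" --pt "-0.7 -0.96 0 0 0 0 1" --pt "-0.7 -0.96 0 0 0 0 1" --pt "-0.7 -0.96 0 0 0 0 1" --pt "-0.7 -0.96 0 0 0 0 1" --pt "-0.5 -0.9 0 0 0 0 1" --pt "-0.3 -0.8 0 0 0 0 1"

```text
time: 3.15
tool_pos: [554.2, 96.5, 331.8]
tcp_rot: [-180.0, -0.1, -175.2]
ft_force: [0.9, 0.2, -0.4]
finger_gap: 85.1
grip_force: 0.0
```

>>> apply_moves --pt "-0.4 -0.5 0 0 0 0 1" --pt "0 0 0 0 0 0 1" --pt "0 0 0 0 0 0 1"

```text
time: 3.52
tool_pos: [567.0, 85.0, 332.2]
tcp_rot: [180.0, -0.0, -175.1]
ft_force: [-0.2, -0.4, -0.6]
finger_gap: 85.1
grip_force: 0.0
```

Run:
```python
from h import *
s=sense();print(s['time'],s['tool_pos'],s['tcp_rot'],s['joint_pos'].round(1))
im=snapshot('wrist');save('w1',im);save('w1b',cv2.resize(im,(800,600),interpolation=cv2.INTER_CUBIC))
C=cam('wrist',s);print(proj(C,[609.5,44.5,132])/.64)
np.save('w1.npy',np.r_[s['tool_pos'],s['tcp_rot']])
```

```text
3.525 [566.96052217  85.03895066 332.21668748] [ 1.79979486e+02 -2.23546093e-02 -1.75066264e+02] [  3.4   2.2  81.8   0.   96.  -91.5]
[342.82255075 319.33668326]
```

View pics/w1b.png

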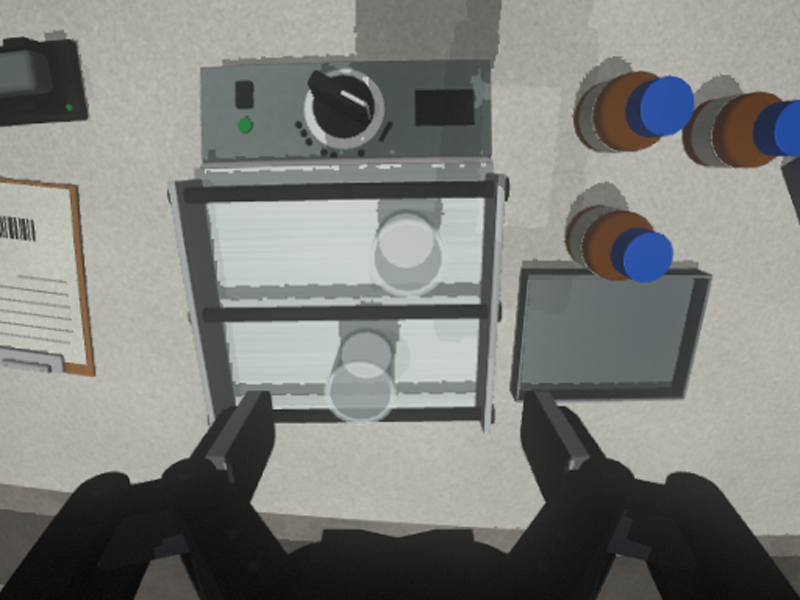

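Run:
```python
from h import *
a=np.load('w1.npy');C=cam('wrist',dict(tool_pos=a[:3],tcp_rot=a[3:]))
g=lambda x,y,z:onz(C,x*.64,y*.64,z).round(1)[:2]
for n,x,y,z in[('fbar top L',496,181,132),('fbar top R',186,188,132),('m L',489,306,132),('m R',206,313,132),('b L',482,412,132),('b R',216,420,132),
('Lp fr',502,175,142),('Lp bk',488,431,142),('Rp fr',172,182,142),('floor FL',485,197,96),('floor FR',207,203,96),
 ('bk1 top',408,256,168),('bk1 bot',406,242,99),('bk2top',361,390,168),('bk2bot',366,354,99),
 ('tray',522,270,28),('tray',710,274,28),('tray',684,399,28),('tray',513,399,28),
 ('cap1',668,105,109),('cap3',648,256,109),('skirt',340,107,55),('skirt',340,107,65),('panel',202,68,30),('panel',490,62,30),('panel b',205,160,75),('panel b',492,158,75),
 ('barA',310,80,80),('barB',372,120,80)]: print(n,g(x,y,z))
```

```text
fbar top L [492.7 150.3]
fbar top R [516.3 -76.5]
m L [588.3 159.5]
m R [613.7 -66.1]
b L [684.9 168.6]
b R [714.1 -63.3]
Lp fr [488.  151.7]
Lp bk [697.1 173.9]
Rp fr [511.8 -82. ]
floor FL [507.  151.2]
floor FR [530.7 -76.3]
bk1 top [546.1  90.1]
bk1 bot [549.1  90.3]
bk2top [651.6  64.4]
bk2bot [653.7  63.7]
tray [579.9 213.4]
tray [565.7 415.1]
tray [714.4 432. ]
tray [728.8 230.1]
cap1 [423.9 278.8]
cap3 [540.4 292.1]
skirt [445.1  24.8]
skirt [446.1  26.1]
panel [ 418.2 -105. ]
panel [393.2 152.5]
panel b [497.2 -85.5]
panel b [475.8 156.8]
barA [429.2   3.1]
barB [455.3  54.4]
```

>>> apply_moves --pt "0.31 0.1 0 0 0 0 1" --pt "0.31 0.09 0.5 0 0 0 1" --pt "0 0 0.9 0 0 0 1" --pt "0 0 0.9 0 0 0 1" --pt "0 0 0.9 0 0 0 1" --pt "0 0 0.9 0 0 0 1" --pt "0 0 0.9 0 0 0 1" --pt "0 0 0.8 0 0 0 1"

```text
time: 4.58
tool_pos: [547.3, 89.4, 157.5]
tcp_rot: [180.0, -0.0, -175.0]
ft_force: [-0.4, -0.3, 0.3]
finger_gap: 85.4
grip_force: 0.0
```

>>> apply_moves --pt "0 0 0.3 0 0 0 1" --pt "0 0 0 0 0 0 1" --pt "0 0 0 0 0 0 0.2" --pt "0 0 0 0 0 0 0.2" --pt "0 0 0 0 0 0 0.2" --pt "0 0 0 0 0 0 0.2" --pt "0 0 0 0 0 0 0.2" --pt "0 0 0 0 0 0 0.2" --grip_force 25

```text
time: 5.58
tool_pos: [549.1, 88.7, 150.9]
tcp_rot: [180.0, 0.1, -175.1]
ft_force: [-1.2, 0.1, 6.4]
finger_gap: 51.7
grip_force: 26.2
```

Run:
```python
from h import *
s=sense();print(s['time'],s['tool_pos'],s['tcp_rot'],s['finger_gap'],s['grip_force'])
im=snapshot('wrist');save('w2',im);save('w2b',cv2.resize(im,(600,450)))
```

```text
5.575 [549.09124175  88.74943006 150.85259386] [ 1.79999040e+02  1.31356300e-01 -1.75062404e+02] 51.719540041175605 26.212490312755108
```

View pics/w2b.png

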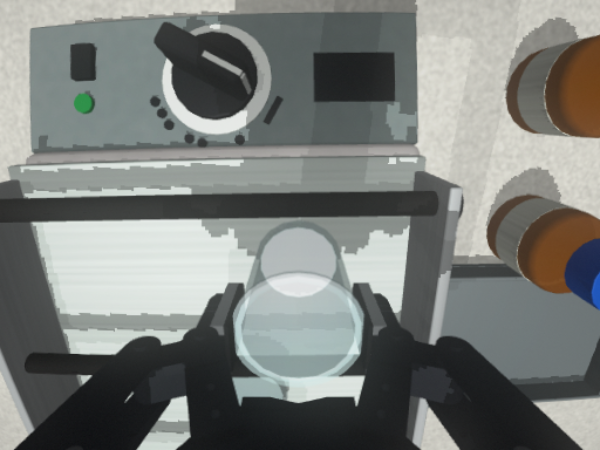

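>>> apply_moves --pt "0 0 -0.5 0 0 0 0.2" --pt "0 0 -1 0 0 0 0.2" --pt "0 0 -1 0 0 0 0.2" --pt "0 0.3 -0.5 0 0 0 0.2" --pt "-0.4 0.9 0 0 0 0 0.2" --pt "-0.4 0.9 0 0 0 0 0.2" --pt "-0.4 0.9 0 0 0 0 0.2" --pt "-0.4 0.9 0 0 0 0 0.2"

```text
time: 6.62
tool_pos: [585.8, 210.8, 238.9]
tcp_rot: [180.0, -0.0, -175.0]
ft_force: [0.3, -0.6, -1.2]
finger_gap: 51.9
grip_force: 26.4
```

>>> apply_moves --pt "-0.4 0.9 0 0 0 0 0.2" --pt "-0.4 0.9 0 0 0 0 0.2" --pt "-0.4 0.9 0 0 0 0 0.2" --pt "-0.4 0.9 0 0 0 0 0.2" --pt "-0.4 0.9 0 0 0 0 0.2" --pt "-0.4 0.7 0 0 0 0 0.2" --pt "-0.07 0.0 0.5 0 0 0 0.2" --pt "0 0 0.9 0 0 0 0.2"

```text
time: 7.62
tool_pos: [646.6, 371.3, 196.9]
tcp_rot: [180.0, 0.1, -175.0]
ft_force: [-0.3, 0.1, -0.5]
finger_gap: 51.8
grip_force: 26.4
```

>>> apply_moves --pt "0 0 0.9 0 0 0 0.2" --pt "0 0 0.9 0 0 0 0.2" --pt "0 0 0.8 0 0 0 0.2" --pt "0 0 0.8 0 0 0 0.2" --pt "0 0 0.4 0 0 0 0.2" --pt "0 0 0.3 0 0 0 0.2" --pt "0 0 0.2 0 0 0 0.2" --pt "0 0 0 0 0 0 0.2"

```text
time: 8.62
tool_pos: [646.4, 371.2, 68.4]
tcp_rot: [180.0, 0.0, -175.1]
ft_force: [0.1, -1.2, -1.3]
finger_gap: 51.8
grip_force: 26.5
```

>>> apply_moves --pt "0 0 0.1 0 0 0 0.2" --pt "0 0 0.1 0 0 0 0.2" --pt "0 0 0.05 0 0 0 0.2" --pt "0 0 0 0 0 0 0.2"

```text
time: 9.12
tool_pos: [646.2, 371.1, 60.6]
tcp_rot: [-180.0, -0.0, -175.1]
ft_force: [0.3, 0.5, -1.5]
finger_gap: 51.5
grip_force: 26.5
```

>>> apply_moves --pt "0 0 0.05 0 0 0 0.2" --pt "0 0 0 0 0 0 1" --pt "0 0 0 0 0 0 1" --pt "0 0 0 0 0 0 1" --pt "0 0 -0.5 0 0 0 1" --pt "0 0 -0.9 0 0 0 1" --pt "0 0 -1 0 0 0 1" --pt "0 0 -1 0 0 0 1"

```text
time: 10.12
tool_pos: [646.6, 371.3, 163.7]
tcp_rot: [180.0, 0.1, -175.1]
ft_force: [0.6, 0.9, 0.8]
finger_gap: 85.5
grip_force: 0.0
```

>>> apply_moves --pt "0 0 -1 0 0 0 1" --pt "0 -0.3 -1 0 0 0 1" --pt "0 -0.8 -0.7 0 0 0 1" --pt "0.1 -0.95 0 0 0 0 1" --pt "0.1 -0.95 0 0 0 0 1" --pt "0.1 -0.95 0 0 0 0 1" --pt "0.1 -0.95 0 0 0 0 1" --pt "0.1 -0.95 0 0 0 0 1"

```text
time: 11.12
tool_pos: [646.3, 192.6, 242.8]
tcp_rot: [-180.0, 0.0, -175.1]
ft_force: [-0.3, 0.4, -0.2]
finger_gap: 85.4
grip_force: 0.0
```

>>> apply_moves --pt "0.15 -0.95 0 0 0 0 1" --pt "0 -0.95 0 0 0 0 1" --pt "0 -0.95 0 0 0 0 1" --pt "0 -0.6 0 0 0 0 1" --pt "0 -0.9 0 0 0 0 1" --pt "0 0 0 0 0 0 1" --pt "0 0 0 0 0 0 1"

```text
time: 12.0
tool_pos: [653.2, 64.8, 242.4]
tcp_rot: [180.0, 0.0, -175.1]
ft_force: [0.5, 0.5, -0.3]
finger_gap: 85.7
grip_force: 0.0
```

Run:
```python
from h import *
s=sense();print(s['time'],s['tool_pos'],s['tcp_rot'])
im=snapshot('wrist');save('w3',im);save('w3b',cv2.resize(im,(600,450)))
save('s3',snapshot('scene')[90:250,200:420])
C=cam('wrist',s);print(proj(C,[653,63,168])*600/512)
np.save('w3.npy',np.r_[s['tool_pos'],s['tcp_rot']])
a=cv2.resize(cv2.imread('pics/s3.png'),(619,450));b=cv2.imread('pics/w3b.png')
cv2.imwrite('pics/m3.png',cv2.resize(np.hstack([b[:, :],a]),(800,295)))
```

```text
12.0 [653.15638436  64.78420247 242.42273908] [ 1.79974063e+02  2.25151568e-03 -1.75078493e+02]
[296.09298216 250.03353728]
```

View pics/m3.png

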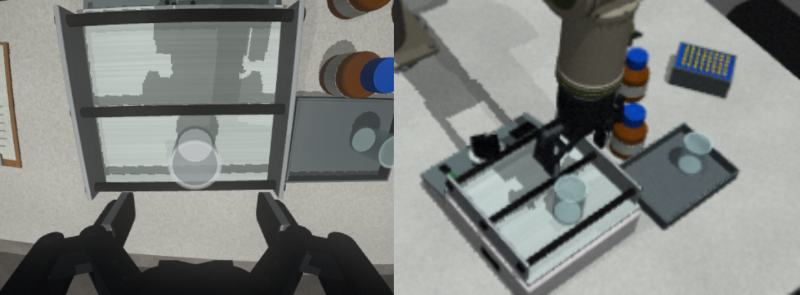

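>>> apply_moves --pt "0 -0.05 0.5 0 0 0 1" --pt "0 0 0.9 0 0 0 1" --pt "0 0 0.9 0 0 0 1" --pt "0 0 0.5 0 0 0 1" --pt "0 0 0.25 0 0 0 1" --pt "0 0 0 0 0 0 1"

```text
time: 12.85
tool_pos: [653.4, 63.2, 150.6]
tcp_rot: [180.0, -0.0, -175.1]
ft_force: [-0.1, -0.4, 1.0]
finger_gap: 85.6
grip_force: 0.0
```

>>> apply_moves --pt "0 0 0 0 0 0 0.2" --pt "0 0 0 0 0 0 0.2" --pt "0 0 0 0 0 0 0.2" --pt "0 0 0 0 0 0 0.2" --pt "0 0 0 0 0 0 0.2" --pt "0 0 0 0 0 0 0.2"

```text
time: 13.6
tool_pos: [654.1, 63.2, 152.1]
tcp_rot: [-180.0, 0.1, -175.1]
ft_force: [-0.6, 0.1, 5.3]
finger_gap: 50.6
grip_force: 26.4
```

>>> apply_moves --pt "0 0 -0.5 0 0 0 0.2" --pt "0 0 -1 0 0 0 0.2" --pt "0 0 -1 0 0 0 0.2" --pt "0 0.33 -0.5 0 0 0 0.2" --pt "-0.1 0.9 0 0 0 0 0.2" --pt "-0.1 0.9 0 0 0 0 0.2" --pt "-0.1 0.9 0 0 0 0 0.2" --pt "-0.1 0.9 0 0 0 0 0.2"

```text
time: 14.6
tool_pos: [654.6, 183.1, 240.2]
tcp_rot: [180.0, -0.1, -175.0]
ft_force: [0.3, 0.1, -1.7]
finger_gap: 50.8
grip_force: 26.4
```

>>> apply_moves --pt "-0.1 0.9 0 0 0 0 0.2" --pt "-0.1 0.9 0 0 0 0 0.2" --pt "-0.07 0.9 0 0 0 0 0.2" --pt "0 0.4 0.4 0 0 0 0.2" --pt "0 0 0.9 0 0 0 0.2" --pt "0 0 0.9 0 0 0 0.2" --pt "0 0 0.9 0 0 0 0.2" --pt "0 0 0.9 0 0 0 0.2"

```text
time: 15.6
tool_pos: [654.7, 274.5, 118.7]
tcp_rot: [-180.0, -0.1, -175.1]
ft_force: [0.3, -0.1, -1.2]
finger_gap: 50.9
grip_force: 26.4
```

>>> apply_moves --pt "0 0 0.9 0 0 0 0.2" --pt "0 0 0.5 0 0 0 0.2" --pt "0 0 0.3 0 0 0 0.2" --pt "0 0 0.2 0 0 0 0.2" --pt "0 0 0.05 0 0 0 0.2" --pt "0 0 0 0 0 0 0.2"

```text
time: 16.35
tool_pos: [655.8, 275.1, 63.1]
tcp_rot: [180.0, 0.1, -175.1]
ft_force: [-0.1, -0.0, -0.9]
finger_gap: 50.9
grip_force: 26.4
```

>>> apply_moves --pt "0 0 0.1 0 0 0 0.2" --pt "0 0 0 0 0 0 0.2" --pt "0 0 0 0 0 0 1" --pt "0 0 0 0 0 0 1" --pt "0 0 0 0 0 0 1" --pt "0 0 -0.5 0 0 0 1" --pt "0 0 -0.9 0 0 0 1" --pt "0 0 -1 0 0 0 1"

```text
time: 17.35
tool_pos: [655.2, 275.0, 132.8]
tcp_rot: [-180.0, 0.0, -175.1]
ft_force: [-0.3, 0.5, 0.3]
finger_gap: 85.4
grip_force: 0.0
```

>>> apply_moves --pt "0 0 -1 0 0 0 1" --pt "0 0 -1 0 0 0 1" --pt "0.7 0.2 -1 0 0 0 1" --pt "0.8 0.2 -0.8 0 0 0 1" --pt "0.8 0.2 -0.3 0 0 0 1" --pt "0.8 0.2 0 0 0 0 1" --pt "0.6 0.06 0 0 0 0 1" --pt "0 0 0 0 0 0 1"

```text
time: 18.35
tool_pos: [541.9, 291.5, 255.9]
tcp_rot: [180.0, 0.1, -175.0]
ft_force: [1.0, -0.2, 0.0]
finger_gap: 85.4
grip_force: 0.0
```

>>> apply_moves --pt "0 0 0 0 0 0 1" --pt "0 0 0 0 0 0 1"

```text
time: 18.6
tool_pos: [543.1, 290.9, 254.4]
tcp_rot: [-180.0, 0.0, -175.1]
ft_force: [-1.4, 0.3, 0.5]
finger_gap: 85.5
grip_force: 0.0
```

Run:
```python
from h import *
s=sense();print(s['time'],s['tool_pos'],s['tcp_rot'])
im=snapshot('wrist');save('w4',im);save('w4b',cv2.resize(im,(600,450)))
C=cam('wrist',s);print([proj(C,p)*600/512 for p in([543,291,109],[426,277,109],[427,393,109])])
hsv=cv2.cvtColor(im,cv2.COLOR_RGB2HSV)
m=cv2.inRange(hsv,(105,150,50),(125,255,255))
nn,l,st,ce=cv2.connectedComponentsWithStats(m)
for i in range(1,nn):
    if st[i,4]>100: print(st[i],ce[i],onz(C,*ce[i],107)[:2])
```

```text
18.6 [543.08245189 290.90990809 254.38534737] [-1.79996116e+02  1.21441534e-02 -1.75089016e+02]
[array([298.70270124, 219.36064482]), array([293.70073514,  72.49435912]), array([440.8442876 ,  89.39766143])]
[ 235   35   42   49 1496] [255.89438503  58.43716578] [422.46215738 281.4555348 ]
[ 354   50   46   49 1725] [376.00289855  74.07304348] [424.87005167 393.24275966]
[ 430   76   82  113 3005] [471.00099834 130.23926789] [465.1024057  502.01438526]
[ 236  165   42   40 1308] [256.52370031 184.65366972] [540.75970437 292.48683346]
```

View pics/w4b.png

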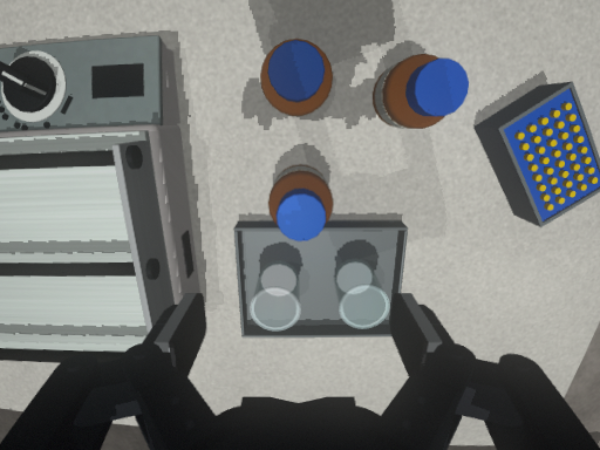

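>>> apply_moves --pt "0 0 0.6 0 0 0 1" --pt "0 0 0.9 0 0 0 1" --pt "0 0 0.9 0 0 0 1" --pt "0 0 0.9 0 0 0 1" --pt "0 0 0.9 0 0 0 1" --pt "0 0 0.7 0 0 0 1" --pt "0 0 0.4 0 0 0 1" --pt "0 0 0 0 0 0 1"

```text
time: 19.65
tool_pos: [541.9, 290.8, 94.1]
tcp_rot: [-180.0, -0.1, -175.1]
ft_force: [-0.3, 1.2, 0.1]
finger_gap: 85.3
grip_force: 0.0
```

>>> apply_moves --pt "0 0 0 0 0 0 0.1" --pt "0 0 0 0 0 0 0.1" --pt "0 0 0 0 0 0 0.1" --pt "0 0 0 0 0 0 0.1" --pt "0 0 0 0 0 0 0.1" --pt "0 0 0 0 0 0 0.1" --pt "0 0 0 0 0 0 0.1" --grip_force 50

```text
time: 20.52
tool_pos: [543.3, 291.7, 96.8]
tcp_rot: [179.9, 0.1, -175.1]
ft_force: [-0.1, 1.8, 6.4]
finger_gap: 42.7
grip_force: 50.8
```

>>> apply_moves --pt "0 0 -0.4 0 0 0 0.1" --pt "0 0 -0.7 0 0 0 0.1" --pt "0 0 -0.9 0 0 0 0.1" --pt "0 0 -0.9 0 0 0 0.1" --pt "0 0 -0.9 0 0 0 0.1" --pt "0 0 -0.9 0 0 0 0.1" --pt "0 0 -0.6 0 0 0 0.1" --pt "0 0 -0.2 0 0 0 0.1"

```text
time: 21.52
tool_pos: [543.0, 291.3, 262.3]
tcp_rot: [180.0, 0.1, -175.1]
ft_force: [1.2, 0.1, -3.2]
finger_gap: 42.2
grip_force: 51.4
```

Now carry it to the back-left slot.

>>> apply_moves --pt "-0.2 -0.4 0 0 0 0 0.1" --pt "-0.4 -0.9 0 0 0 0 0.1" --pt "-0.4 -0.9 0 0 0 0 0.1" --pt "-0.4 -0.9 0 0 0 0 0.1" --pt "-0.4 -0.9 0 0 0 0 0.1" --pt "-0.4 -0.9 0 0 0 0 0.1" --pt "-0.4 -0.9 0 0 0 0 0.1" --pt "-0.35 -0.68 0 0 0 0 0.1"

```text
time: 22.52
tool_pos: [647.4, 102.9, 258.5]
tcp_rot: [-180.0, -0.2, -175.1]
ft_force: [-0.4, 0.3, -1.6]
finger_gap: 42.5
grip_force: 51.4
```

>>> apply_moves --pt "0 0 0 0 0 0 0.1" --pt "0 0 0 0 0 0 0.1" --pt "0 0 0 0 0 0 0.1"

```text
time: 22.9
tool_pos: [647.0, 105.9, 260.1]
tcp_rot: [180.0, -0.0, -175.0]
ft_force: [-0.0, -0.0, -2.2]
finger_gap: 42.7
grip_force: 51.5
```

Run:
```python
from h import *
s=sense();print(s['time'],s['tool_pos'],s['tcp_rot'],s['ft_force'])
np.save('w5.npy',np.r_[s['tool_pos'],s['tcp_rot']])
im=snapshot('wrist');save('w5',im);save('w5b',cv2.resize(im,(800,600),interpolation=cv2.INTER_CUBIC))
```

```text
22.9 [647.03130566 105.87772363 260.14864149] [ 1.79984421e+02 -1.97308791e-02 -1.75002717e+02] [-0.01635829 -0.02288421 -2.1632723 ]
```

View pics/w5b.png

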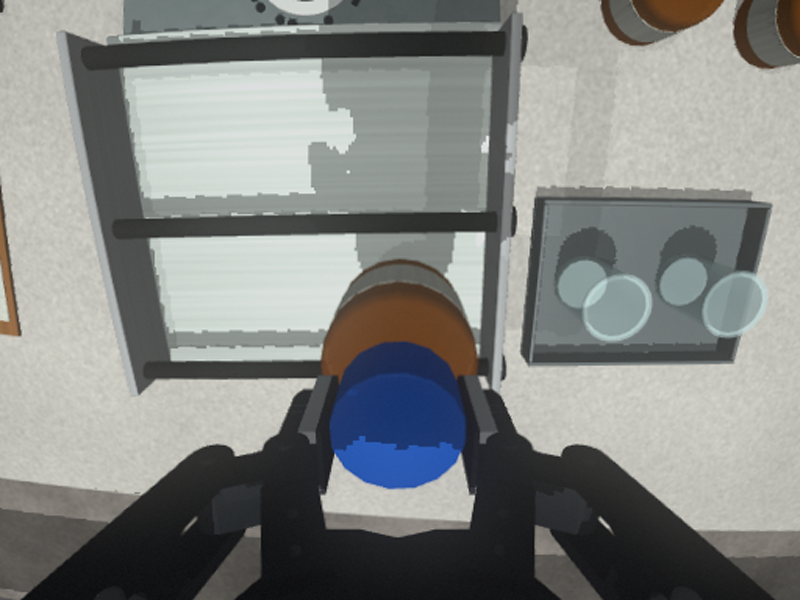

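Run:
```python
from h import *
a=np.load('w5.npy');C=cam('wrist',dict(tool_pos=a[:3],tcp_rot=a[3:]))
g=lambda x,y,z:onz(C,x*.64,y*.64,z).round(1)[:2]
for n,x,y,z in[('f',85,55,132),('f',505,42,132),('m',118,229,132),('m',495,221,132),('b',146,370,132),('b',490,368,132),('cap',398,424,273.5),('capL',330,424,273.5),('capR',466,424,273.5),('capbot',398,488,273.5),('shoulder L',322,350,225),('L plate top fr',518,14,142),('L plate bk',497,392,142)]: print(n,g(x,y,z))
```

```text
f [521.4 -76.5]
f [499.5 149.3]
m [616.4 -65.5]
m [593.3 157.9]
b [709.8 -57.2]
b [687.6 169.6]
cap [640.9 105. ]
capL [642.8  84.2]
capR [639.2 125.8]
capbot [665.4 107.1]
shoulder L [640.8  73.9]
L plate top fr [488.5 152. ]
L plate bk [699.4 174. ]
```

>>> apply_moves --pt "-0.09 0 0.2 0 0 0 0.1" --pt "0 0 0.4 0 0 0 0.1" --pt "0 0 0.4 0 0 0 0.1" --pt "0 0 0.4 0 0 0 0.1" --pt "0 0 0.3 0 0 0 0.1" --pt "0 0 0.2 0 0 0 0.1" --pt "0 0 0.15 0 0 0 0.1" --pt "0 0 0 0 0 0 0.1"

```text
time: 23.95
tool_pos: [650.0, 105.3, 198.6]
tcp_rot: [-180.0, -0.0, -175.1]
ft_force: [1.0, 0.2, -3.2]
finger_gap: 42.5
grip_force: 51.6
```

>>> apply_moves --pt "0 0 0.08 0 0 0 0.1" --pt "0 0 0.05 0 0 0 0.1" --pt "0 0 0 0 0 0 0.1"

```text
time: 24.32
tool_pos: [650.0, 105.3, 194.8]
tcp_rot: [-180.0, -0.0, -175.1]
ft_force: [-0.1, 1.0, -2.6]
finger_gap: 42.8
grip_force: 51.6
```

>>> apply_moves --pt "0 0 0.06 0 0 0 0.1" --pt "0 0 0 0 0 0 0.1" --pt "0 0 0 0 0 0 1" --pt "0 0 0 0 0 0 1" --pt "0 0 0 0 0 0 1" --pt "0 0 -0.5 0 0 0 1" --pt "0 0 -0.9 0 0 0 1" --pt "0.4 0.4 -0.9 0 0 0 1"

```text
time: 25.32
tool_pos: [637.5, 115.6, 264.0]
tcp_rot: [-180.0, 0.1, -175.1]
ft_force: [-0.5, 0.8, 0.2]
finger_gap: 85.6
grip_force: 0.0
```

>>> apply_moves --pt "0.8 0.75 0 0 0 0 1" --pt "0.8 0.75 0 0 0 0 1" --pt "0.8 0.75 0 0 0 0 1" --pt "0.8 0.75 0 0 0 0 1" --pt "0.8 0.75 0 0 0 0 1" --pt "0.8 0.75 0 0 0 0 1" --pt "0.8 0.75 0 0 0 0 1" --pt "0.8 0.75 0 0 0 0 1"

```text
time: 26.32
tool_pos: [429.7, 279.8, 263.7]
tcp_rot: [180.0, 0.1, -175.1]
ft_force: [-0.2, 0.7, 0.9]
finger_gap: 85.7
grip_force: 0.0
```

>>> apply_moves --pt "0.16 0.02 0.6 0 0 0 1" --pt "0 0 0 0 0 0 1" --pt "0 0 0 0 0 0 1"

```text
time: 26.7
tool_pos: [426.0, 278.6, 244.2]
tcp_rot: [-180.0, -0.0, -175.1]
ft_force: [-0.2, -1.5, 0.6]
finger_gap: 85.5
grip_force: 0.0
```

```bash
cat >> h.py <<'E'
def caps(n='wrist',zc=107):
    s=sense();im=snapshot(n);C=cam(n,s);print(s['time'],s['tool_pos'].round(1),s['tcp_rot'].round(1))
    m=cv2.inRange(cv2.cvtColor(im,cv2.COLOR_RGB2HSV),(105,150,50),(125,255,255))
    nn,l,st,ce=cv2.connectedComponentsWithStats(m)
    for i in range(1,nn):
        if st[i,4]>(100 if n=='wrist' else 40): print(st[i],ce[i].round(1),onz(C,*ce[i],zc)[:2].round(1))
    return im
E
python3 - <<'E'
from h import *
save('w6',caps())
caps('scene',97);caps('side',97)
E
```

```text
26.7 [426.  278.6 244.2] [-180.    -0.  -175.1]
[ 234  167   43   41 1362] [254.8 187.2] [423.5 278.3]
[ 420  177   78   94 2194] [457.8 221.8] [443.1 498.4]
[ 348  179   41   39 1266] [367.9 197.9] [424.9 393.4]
26.75 [426.2 278.7 244.5] [-180.     0.  -175.1]
[295  42  11  13  75] [301.1  47.5] [-25.6 578.9]
[330  51  16  15 118] [336.9  58.4] [123.6 667.3]
[353 114  12  15  75] [357.7 121.3] [476.5 478.7]
[326 116  12  12 112] [331.2 121.6] [427.2 391.3]
[370 121  14  13  57] [377.8 128.2] [542.9 519.7]
[301 127  12  13 128] [306.3 132.8] [426.4 276.9]
[300 171  16  16 198] [307.6 178.6] [596.4 158.6]
26.8 [426.2 278.7 244.5] [-180.     0.  -175.1]
[    0     0   236   230 34445] [95.  80.6] [2055.5 -433.3]
[216 172  10   7  57] [220.4 174.8] [7.347e+02 2.000e-01]
[241 235  11  12  95] [245.9 240.2] [429.  277.3]
[223 256  12  13 126] [228.5 261.7] [427.3 394.3]
[175 287  35  22 209] [191.1 299.4] [443.6 587.5]
[ 250  329   85   55 3175] [290.2 361.8] [ 68.7 617.7]
```

>>> apply_moves --pt "0 0 0.6 0 0 0 1" --pt "0 0 0.9 0 0 0 1" --pt "0 0 0.9 0 0 0 1" --pt "0 0 0.9 0 0 0 1" --pt "0 0 0.8 0 0 0 1" --pt "0 0 0.5 0 0 0 1" --pt "0 0 0.3 0 0 0 1" --pt "0 0 0 0 0 0 1"

```text
time: 27.85
tool_pos: [425.2, 279.0, 96.6]
tcp_rot: [-180.0, -0.0, -175.1]
ft_force: [-0.1, -0.0, -0.8]
finger_gap: 85.3
grip_force: 0.0
```

>>> apply_moves --pt "0 0 0 0 0 0 0.1" --pt "0 0 0 0 0 0 0.1" --pt "0 0 0 0 0 0 0.1" --pt "0 0 0 0 0 0 0.1" --pt "0 0 0 0 0 0 0.1" --pt "0 0 0 0 0 0 0.1" --pt "0 0 0 0 0 0 0.1"

```text
time: 28.72
tool_pos: [426.2, 279.5, 98.2]
tcp_rot: [180.0, 0.1, -175.1]
ft_force: [0.5, -0.7, 6.2]
finger_gap: 42.5
grip_force: 51.3
```

>>> apply_moves --pt "0 0 -0.4 0 0 0 0.1" --pt "0 0 -0.7 0 0 0 0.1" --pt "0 0 -0.9 0 0 0 0.1" --pt "0 0 -0.9 0 0 0 0.1" --pt "0 0 -0.9 0 0 0 0.1" --pt "0 0 -0.9 0 0 0 0.1" --pt "0 0 -0.6 0 0 0 0.1" --pt "0 0 -0.2 0 0 0 0.1"

```text
time: 29.72
tool_pos: [425.8, 279.4, 263.3]
tcp_rot: [180.0, 0.1, -175.1]
ft_force: [-0.7, 0.6, -2.4]
finger_gap: 42.5
grip_force: 51.0
```

>>> apply_moves --pt "-0.25 -0.42 0 0 0 0 0.1" --pt "-0.5 -0.85 0 0 0 0 0.1" --pt "-0.5 -0.85 0 0 0 0 0.1" --pt "-0.5 -0.85 0 0 0 0 0.1" --pt "-0.5 -0.85 0 0 0 0 0.1" --pt "-0.5 -0.85 0 0 0 0 0.1" --pt "-0.5 -0.85 0 0 0 0 0.1" --pt "-0.5 -0.8 0 0 0 0 0.1"

```text
time: 30.72
tool_pos: [553.9, 98.0, 260.2]
tcp_rot: [-180.0, -0.2, -175.1]
ft_force: [0.6, -0.4, -1.7]
finger_gap: 42.9
grip_force: 51.2
```

>>> apply_moves --pt "0 0 0 0 0 0 0.1" --pt "0 0 0 0 0 0 0.1" --pt "0 0 0 0 0 0 0.1"

```text
time: 31.1
tool_pos: [553.3, 100.4, 261.6]
tcp_rot: [180.0, -0.1, -175.0]
ft_force: [-0.0, 0.2, -2.0]
finger_gap: 42.5
grip_force: 51.3
```

Run:
```python
from h import *
s=sense();print(s['time'],s['tool_pos'],s['tcp_rot'],s['ft_force'])
np.save('w7.npy',np.r_[s['tool_pos'],s['tcp_rot']])
im=snapshot('wrist');save('w7',im);save('w7b',cv2.resize(im,(800,600),interpolation=cv2.INTER_CUBIC))
```

```text
31.1 [553.33574736 100.3899104  261.614243  ] [ 1.79991960e+02 -5.15497191e-02 -1.75024143e+02] [-0.00657592  0.17461935 -1.99982819]
```

View pics/w7b.png

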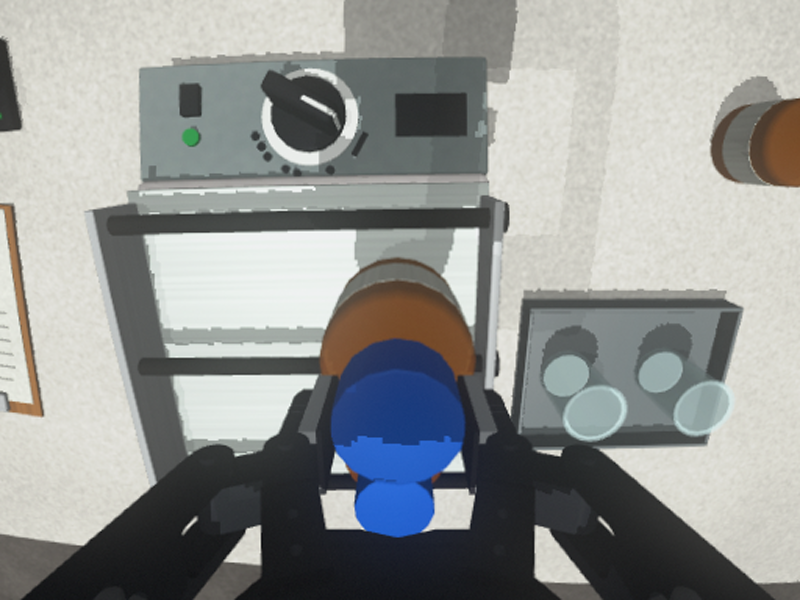

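Run:
```python
from h import *
a=np.load('w7.npy');C=cam('wrist',dict(tool_pos=a[:3],tcp_rot=a[3:]))
g=lambda x,y,z:onz(C,x*.64,y*.64,z).round(1)[:2]
for n,x,y,z in[('f',110,225,132),('f',495,215,132),('m',140,366,132),('m',495,363,132),('capbot',398,481,272.5),('b3cap',394,507,205)]: print(n,g(x,y,z))
```

```text
f [520.8 -76.8]
f [496.3 152.2]
m [614.2 -67.5]
m [590.7 167.2]
capbot [570.9 101.6]
b3cap [646.  106.2]
```

>>> apply_moves --pt "0 0 0.2 0 0 0 0.1" --pt "0 0 0.4 0 0 0 0.1" --pt "0 0 0.4 0 0 0 0.1" --pt "0 0 0.4 0 0 0 0.1" --pt "0 0 0.3 0 0 0 0.1" --pt "0 0 0.3 0 0 0 0.1" --pt "0 0 0.15 0 0 0 0.1" --pt "0 0 0 0 0 0 0.1"

```text
time: 32.15
tool_pos: [553.7, 99.9, 197.3]
tcp_rot: [-180.0, -0.0, -175.1]
ft_force: [-0.2, 0.9, -2.1]
finger_gap: 42.5
grip_force: 51.3
```

>>> apply_moves --pt "0 0 0.07 0 0 0 0.1" --pt "0 0 0 0 0 0 0.1"

```text
time: 32.4
tool_pos: [554.0, 100.0, 195.7]
tcp_rot: [180.0, 0.0, -175.1]
ft_force: [-0.9, -0.6, -3.3]
finger_gap: 42.9
grip_force: 51.3
```

>>> apply_moves --pt "0 0 0.06 0 0 0 0.1" --pt "0 0 0 0 0 0 0.1" --pt "0 0 0 0 0 0 1" --pt "0 0 0 0 0 0 1" --pt "0 0 0 0 0 0 1" --pt "0 0 -0.5 0 0 0 1" --pt "0 0 -0.9 0 0 0 1" --pt "0.1 0.4 -0.9 0 0 0 1"

```text
time: 33.4
tool_pos: [550.0, 111.3, 264.6]
tcp_rot: [-180.0, 0.0, -175.1]
ft_force: [0.4, 0.6, 0.5]
finger_gap: 85.5
grip_force: 0.0
```

>>> apply_moves --pt "0.3 0.95 0 0 0 0 1" --pt "0.3 0.95 0 0 0 0 1" --pt "0.3 0.95 0 0 0 0 1" --pt "0.3 0.95 0 0 0 0 1" --pt "0.3 0.95 0 0 0 0 1" --pt "0.3 0.95 0 0 0 0 1" --pt "0.3 0.95 0 0 0 0 1" --pt "0.3 0.95 0 0 0 0 1"

```text
time: 34.4
tool_pos: [458.3, 333.7, 264.1]
tcp_rot: [180.0, 0.1, -175.1]
ft_force: [0.4, -0.6, 0.3]
finger_gap: 85.2
grip_force: 0.0
```

>>> apply_moves --pt "0.3 0.95 0 0 0 0 1" --pt "0.3 0.95 0 0 0 0 1" --pt "0.28 0.21 0.6 0 0 0 1" --pt "0 0 0 0 0 0 1" --pt "0 0 0 0 0 0 1"

```text
time: 35.02
tool_pos: [427.0, 392.5, 244.6]
tcp_rot: [-180.0, -0.0, -175.1]
ft_force: [-0.2, -0.2, -0.2]
finger_gap: 85.6
grip_force: 0.0
```

Run:
```python
from h import *
save('w8',caps())
caps('scene',193)
```

```text
35.025 [427.  392.5 244.6] [-180.    -0.  -175.1]
[ 235  167   43   41 1360] [256.1 187.4] [424.6 393.5]
[ 332  167   90   99 2805] [376.4 215.6] [444.2 520.7]
35.075 [427.3 392.6 245. ] [-180.     0.  -175.1]
[295  38  41  31 739] [317.8  52.3] [155.2 519.9]
[352 114   9  14  55] [356.1 120.8] [537.7 388.9]
[326 116  12  12 114] [331.2 121.5] [497.7 314.1]
[370 121  15  13  58] [377.9 128.1] [601.2 429.4]
[280 151  15  16 181] [286.9 158.3] [553.9  97.8]
[300 171  16  16 199] [307.6 178.6] [649.2 106. ]
```

>>> apply_moves --pt "0 0 0.6 0 0 0 1" --pt "0 0 0.9 0 0 0 1" --pt "0 0 0.9 0 0 0 1" --pt "0 0 0.9 0 0 0 1" --pt "0 0 0.8 0 0 0 1" --pt "0 0 0.5 0 0 0 1" --pt "0 0 0.3 0 0 0 1" --pt "0 0 0 0 0 0 1"

```text
time: 36.12
tool_pos: [426.6, 393.2, 97.2]
tcp_rot: [-180.0, -0.0, -175.1]
ft_force: [-0.3, -0.3, -0.1]
finger_gap: 85.2
grip_force: 0.0
```

>>> apply_moves --pt "0 0 0 0 0 0 0.1" --pt "0 0 0 0 0 0 0.1" --pt "0 0 0 0 0 0 0.1" --pt "0 0 0 0 0 0 0.1" --pt "0 0 0 0 0 0 0.1" --pt "0 0 0 0 0 0 0.1" --pt "0 0 0 0 0 0 0.1"

```text
time: 37.0
tool_pos: [427.3, 394.1, 98.8]
tcp_rot: [179.9, 0.1, -175.1]
ft_force: [-1.1, 0.3, 5.9]
finger_gap: 42.4
grip_force: 51.3
```

>>> apply_moves --pt "0 0 -0.4 0 0 0 0.1" --pt "0 0 -0.7 0 0 0 0.1" --pt "0 0 -0.9 0 0 0 0.1" --pt "0 0 -0.9 0 0 0 0.1" --pt "0 0 -0.9 0 0 0 0.1" --pt "0 0 -0.9 0 0 0 0.1" --pt "0 0 -0.6 0 0 0 0.1" --pt "0 0 -0.2 0 0 0 0.1"

```text
time: 38.0
tool_pos: [427.0, 393.6, 264.0]
tcp_rot: [180.0, 0.1, -175.1]
ft_force: [-0.2, 0.3, -2.8]
finger_gap: 42.5
grip_force: 51.2
```

>>> apply_moves --pt "0 -0.2 -0.8 0 0 0 0.1" --pt "0 -0.5 -1 0 0 0 0.1" --pt "-0.25 -0.95 -0.4 0 0 0 0.1" --pt "-0.25 -0.95 0 0 0 0 0.1" --pt "-0.25 -0.95 0 0 0 0 0.1" --pt "-0.25 -0.95 0 0 0 0 0.1" --pt "-0.25 -0.95 0 0 0 0 0.1" --pt "-0.25 -0.95 0 0 0 0 0.1"

```text
time: 39.0
tool_pos: [487.9, 204.9, 327.3]
tcp_rot: [-180.0, -0.1, -175.1]
ft_force: [0.7, -0.5, -2.7]
finger_gap: 42.4
grip_force: 51.5
```

>>> apply_moves --pt "-0.25 -0.95 0 0 0 0 0.1" --pt "-0.25 -0.95 0 0 0 0 0.1" --pt "-0.25 -0.95 0 0 0 0 0.1" --pt "-0.25 -0.95 0 0 0 0 0.1" --pt "-0.25 -0.95 0 0 0 0 0.1" --pt "-0.25 -0.95 0 0 0 0 0.1" --pt "-0.25 -0.95 0 0 0 0 0.1" --pt "-0.19 -0.65 0 0 0 0 0.1"

```text
time: 40.0
tool_pos: [564.8, -8.3, 327.4]
tcp_rot: [180.0, -0.1, -175.1]
ft_force: [0.4, -0.5, -2.3]
finger_gap: 42.5
grip_force: 51.4
```

>>> apply_moves --pt "0 0 0.5 0 0 0 0.1" --pt "0 0 0.9 0 0 0 0.1" --pt "0 0 0.5 0 0 0 0.1" --pt "0 0 0.2 0 0 0 0.1" --pt "0 0 0 0 0 0 0.1" --pt "0 0 0 0 0 0 0.1"

```text
time: 40.75
tool_pos: [565.4, -7.0, 266.9]
tcp_rot: [-180.0, 0.1, -175.0]
ft_force: [0.1, -0.2, -2.3]
finger_gap: 42.1
grip_force: 51.4
```

Run:
```python
from h import *
s=sense();print(s['time'],s['tool_pos'],s['tcp_rot'],s['ft_force'])
np.save('w9.npy',np.r_[s['tool_pos'],s['tcp_rot']])
im=snapshot('wrist');save('w9',im);save('w9b',cv2.resize(im,(800,600),interpolation=cv2.INTER_CUBIC))
```

```text
40.75 [565.42391581  -7.04068885 266.87852324] [-1.79980845e+02  9.95519104e-02 -1.75047955e+02] [ 0.1134296  -0.1538812  -2.26706812]
```

View pics/w9b.png

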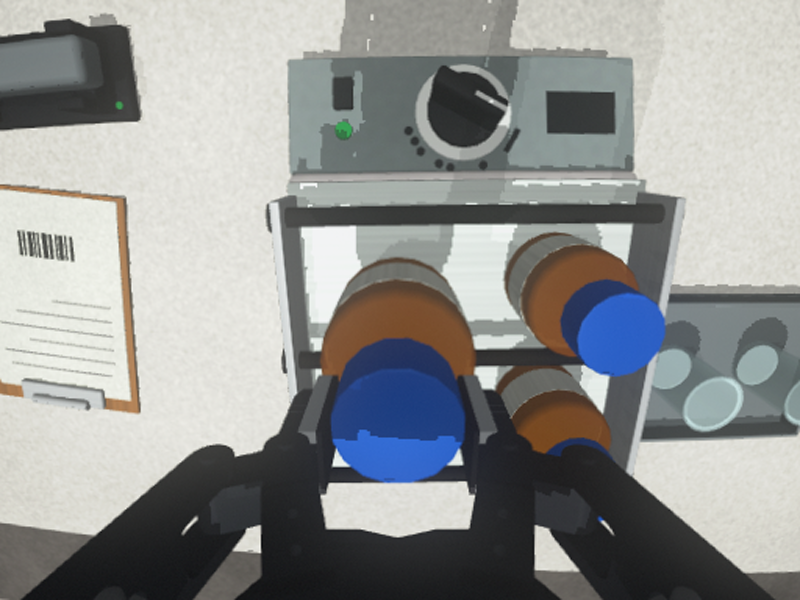

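>>> apply_moves --pt "0 0 0.3 0 0 0 0.1" --pt "0 0 0.4 0 0 0 0.1" --pt "0 0 0.4 0 0 0 0.1" --pt "0 0 0.4 0 0 0 0.1" --pt "0 0 0.3 0 0 0 0.1" --pt "0 0 0.3 0 0 0 0.1" --pt "0 0 0.2 0 0 0 0.1" --pt "0 0 0 0 0 0 0.1"

```text
time: 41.8
tool_pos: [564.6, -7.1, 196.1]
tcp_rot: [180.0, -0.1, -175.1]
ft_force: [0.2, -0.2, -2.3]
finger_gap: 42.4
grip_force: 51.4
```

>>> apply_moves --pt "0 0 0.07 0 0 0 0.1" --pt "0 0 0 0 0 0 0.1"

```text
time: 42.05
tool_pos: [565.2, -7.2, 195.0]
tcp_rot: [-180.0, 0.0, -175.1]
ft_force: [0.1, -0.2, -3.7]
finger_gap: 42.6
grip_force: 51.5
```

Run:
```python
from h import *
a=np.load('w9.npy');C=cam('wrist',dict(tool_pos=a[:3],tcp_rot=a[3:]))
g=lambda x,y,z:onz(C,x*.64,y*.64,z).round(1)[:2]
for n,x,y,z in[('f',290,216,132),('f',660,213,132),('m',300,358,132),('m',550,357,132),('capbot',398,481,277.5),
 ('barcode c',45,246,5),('clipR top',122,197,5),('clip corner bot',138,410,5),('clip L',0,186,5),('clip bl',0,391,5),
 ('cradle led corner',140,118,12),('cradle top corner',128,30,12),('scan nose L/R',100,40,66),('scan',102,85,66),
 ('dial skirt',463,112,60),('barA',440,76,85),('barB',505,108,85),('skirt edges',415,112,55),('skirt',511,112,55),('skt',463,65,50),('skb',463,159,60)]: print(n,g(x,y,z))
```

```text
f [520.4 -75.8]
f [498.2 146.5]
m [613.3 -68.3]
m [598.3  97.4]
capbot [583.3  -5.8]
barcode c [ 583.6 -338.6]
clipR top [ 533.2 -257.1]
clip corner bot [ 753.3 -265.7]
clip L [ 530.2 -375.5]
clip bl [ 747.8 -421.8]
cradle led corner [ 465.8 -231.2]
cradle top corner [ 399.1 -237.4]
scan nose L/R [ 417.9 -226.8]
scan [ 447.3 -227.5]
dial skirt [446.6  28.9]
barA [428.9   8.2]
barB [444.1  53. ]
skirt edges [449.2  -4.9]
skirt [442.6  64.3]
skt [414.1  26.3]
skb [478.5  33. ]
```

>>> apply_moves --pt "0 0 0.04 0 0 0 0.1" --pt "0 0 0 0 0 0 0.1" --pt "0 0 0 0 0 0 1" --pt "0 0 0 0 0 0 1" --pt "0 0 0 0 0 0 1" --pt "0 0 -0.5 0 0 0 1" --pt "0 0 -0.9 0 0 0 1" --pt "0 0 -0.9 0 0 0 1"

```text
time: 43.05
tool_pos: [565.0, -7.2, 264.2]
tcp_rot: [-180.0, 0.0, -175.1]
ft_force: [0.2, -0.1, 0.3]
finger_gap: 85.4
grip_force: 0.0
```

>>> apply_moves --pt "0 0 -0.9 0 0 0.8 1" --pt "0 0 -0.4 0 0 1 1" --pt "0 0 0 0 0 1 1" --pt "0 0 0 0 0 1 1" --pt "0 0 0 0 0 1 1" --pt "0 0 0 0 0 1 1" --pt "0 0 0 0 0 1 1" --pt "0 0 0 0 0 1 1"

```text
time: 44.05
tool_pos: [565.1, -7.2, 302.7]
tcp_rot: [180.0, 0.1, 149.0]
ft_force: [-0.4, -0.6, -0.1]
finger_gap: 85.7
grip_force: 0.0
```

>>> apply_moves --pt "0 0 0 0 0 1 1" --pt "0 0 0 0 0 1 1" --pt "0 0 0 0 0 1 1" --pt "0 0 0 0 0 1 1" --pt "0 0 0 0 0 1 1" --pt "0 0 0 0 0 1 1" --pt "0 0 0 0 0 1 1" --pt "0 0 0 0 0 1 1"

```text
time: 45.05
tool_pos: [565.1, -7.2, 302.7]
tcp_rot: [179.9, 0.0, 112.4]
ft_force: [-0.1, -0.1, 0.0]
finger_gap: 85.7
grip_force: 0.0
```

>>> apply_moves --pt "-0.4 -0.2 0 0 0 1 1" --pt "-0.8 -0.4 0 0 0 1 1" --pt "-0.9 -0.42 0 0 0 1 1" --pt "-0.9 -0.42 0 0 0 0.7 1" --pt "-0.9 -0.42 0 0 0 0 1" --pt "-0.9 -0.42 0 0 0 0 1" --pt "-0.9 -0.42 0 0 0 0 1" --pt "-0.9 -0.42 0 0 0 0 1"

```text
time: 46.05
tool_pos: [505.6, -218.2, 302.8]
tcp_rot: [179.9, 0.0, 95.6]
ft_force: [-0.1, -0.1, 1.0]
finger_gap: 85.4
grip_force: 0.0
```

>>> apply_moves --pt "-0.9 -0.42 0 0 0 0 1" --pt "-0.9 -0.42 0 0 0 0 1" --pt "-0.9 -0.42 0 0 0 0 1" --pt "-0.9 -0.5 0 0 0 0 1" --pt "-0.4 -0.2 0 0 0 0 1" --pt "0 0 0 0 0 0 1" --pt "0 0 0 0 0 0 1"

```text
time: 46.92
tool_pos: [459.5, -341.5, 301.7]
tcp_rot: [180.0, -0.0, 95.6]
ft_force: [-0.6, 0.4, -0.1]
finger_gap: 85.4
grip_force: 0.0
```

Run:
```python
from h import *
s=sense();print(s['time'],s['tool_pos'],s['tcp_rot'],s['joint_pos'].round(1))
np.save('w10.npy',np.r_[s['tool_pos'],s['tcp_rot']])
im=snapshot('wrist');save('w10',im);save('w10b',cv2.resize(im,(800,600),interpolation=cv2.INTER_CUBIC))
caps('scene',193)
```

```text
46.925 [ 459.47792166 -341.54555127  301.6870721 ] [ 1.79972856e+02 -1.14856843e-02  9.55914299e+01] [-41.8   2.2  85.    0.   92.8 -47.4]
46.975 [ 459.5 -341.4  301.6] [180.   -0.   95.6]
[295  38  51  31 825] [320.1  52.8] [163.  525.5]
[353 114  12  15  73] [357.6 121.1] [541.6 392.5]
[370 121  14  13  57] [377.8 128.3] [601.7 428.4]
[271 158  15  16 194] [277.9 165.6] [563.5  58.7]
[252 168  15  16 202] [258.9 175.1] [564.7  -8.3]
[300 171  16  16 199] [307.6 178.6] [649.2 106. ]
```

View pics/w10b.png

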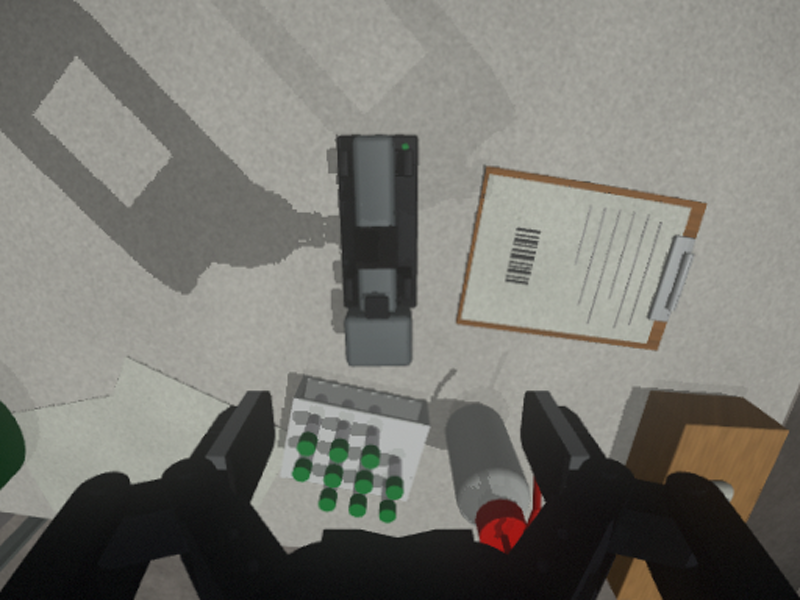

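Run:
```python
from h import *
a=np.load('w10.npy');C=cam('wrist',dict(tool_pos=a[:3],tcp_rot=a[3:]))
g=lambda x,y,z:onz(C,x*.64,y*.64,z).round(1)[:2]
for n,x,y,z in[('tailL',355,137,66),('tailR',393,137,66),('hL',357,225,66),('hR',394,225,66),('handle2L',359,272,66),('handle2R',396,272,66),('headL',346,318,76),('headR',411,316,76),('head nose',379,365,76),('barcode',524,256,5),('clip',486,167,5),('clip',706,205,5),('clip',657,349,5),('clip',457,322,5),('rack near',360,412,97),('cheek',338,306,12)]: print(n,g(x,y,z))
im=snapshot('side');cv2.imwrite('pics/s11.png',np.hstack([cv2.resize(im[160:240,190:300][:,:,::-1],(440,320),interpolation=cv2.INTER_CUBIC),cv2.resize(snapshot('scene')[130:220,210:320][:,:,::-1],(360,320),interpolation=cv2.INTER_CUBIC)]))
```

```text
tailL [ 416.5 -246.7]
tailR [ 446.1 -243.8]
hL [ 423.  -315.3]
hR [ 453.4 -312.3]
handle2L [ 427.5 -355.1]
handle2R [ 459. -352.]
headL [ 419.8 -394.2]
headR [ 475.3 -387. ]
head nose [ 451.9 -436.1]
barcode [ 585.1 -338.6]
clip [ 534.1 -258.7]
clip [ 757.4 -268.9]
clip [ 750.7 -424.5]
clip [ 528.5 -414.3]
rack near [ 439.  -472.9]
cheek [ 405.4 -406.4]
```

View pics/s11.png

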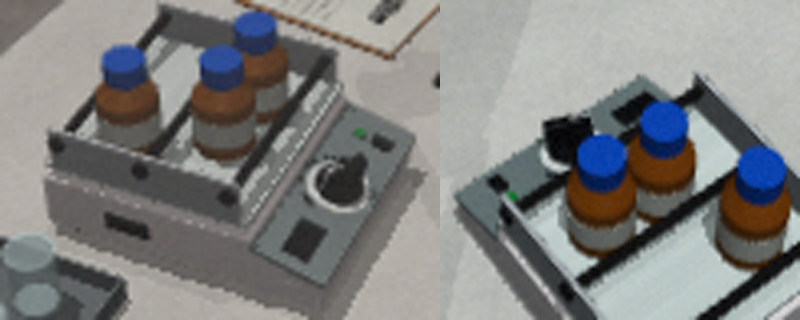

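>>> apply_moves --pt "0.3 -0.3 0 0 0 -0.13 1" --pt "0.3 -0.3 0.5 0 0 0 1" --pt "0 0 0.9 0 0 0 1" --pt "0 0 0.9 0 0 0 1" --pt "0 0 0.9 0 0 0 1" --pt "0 0 0.9 0 0 0 1" --pt "0 0 0.9 0 0 0 1" --pt "0 0 0.9 0 0 0 1"

```text
time: 48.12
tool_pos: [438.8, -325.7, 123.7]
tcp_rot: [180.0, 0.0, 96.2]
ft_force: [1.2, 0.4, 0.4]
finger_gap: 85.1
grip_force: 0.0
```

>>> apply_moves --pt "0 0 0.8 0 0 0 1" --pt "0 0 0.6 0 0 0 1" --pt "0 0 0.5 0 0 0 1" --pt "0 0 0.4 0 0 0 1" --pt "0 0 0 0 0 0 1" --pt "0 0 0 0 0 0 1"

```text
time: 48.88
tool_pos: [439.6, -326.7, 56.0]
tcp_rot: [180.0, 0.0, 96.2]
ft_force: [-0.7, 0.6, 0.4]
finger_gap: 85.2
grip_force: 0.0
```

Run:
```python
from h import *
s=sense();print(s['time'],s['tool_pos'],s['tcp_rot'],s['ft_force'],s['finger_gap'])
im=snapshot('wrist');save('w12b',cv2.resize(im,(600,450)))
```

```text
48.875 [ 439.62090583 -326.65873691   56.04810848] [1.79963399e+02 4.13365462e-02 9.61515104e+01] [-0.69715814  0.64638534  0.43190987] 85.15289244991624
```

View pics/w12b.png

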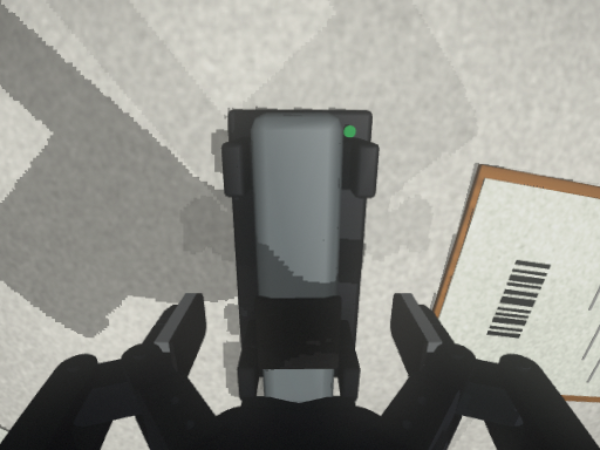

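>>> apply_moves --pt "0 0 0.15 0 0 0 1" --pt "0 0 0 0 0 0 0.1" --pt "0 0 0 0 0 0 0.1" --pt "0 0 0 0 0 0 0.1" --pt "0 0 0 0 0 0 0.1" --pt "0 0 0 0 0 0 0.1" --pt "0 0 0 0 0 0 0.1" --pt "0 0 0 0 0 0 0.1" --grip_force 70

```text
time: 49.92
tool_pos: [439.5, -326.5, 51.2]
tcp_rot: [180.0, 0.0, 96.2]
ft_force: [1.1, -0.9, 4.5]
finger_gap: 32.5
grip_force: 70.4
```

>>> apply_moves --pt "0 0 0 0 0 0 0.1" --pt "0 0 0 0 0 0 0.1"

```text
time: 50.18
tool_pos: [439.5, -326.5, 51.2]
tcp_rot: [180.0, 0.0, 96.2]
ft_force: [1.1, -0.8, 5.5]
finger_gap: 32.9
grip_force: 70.5
```

>>> apply_moves --pt "0 0 -0.2 0 0 0 0.1" --pt "0 0 -0.4 0 0 0 0.1" --pt "0 0 -0.5 0 0 0 0.1" --pt "0 0 -0.5 0 0 0 0.1" --pt "0 0 -0.3 0 0 0 0.1" --pt "0.2 0.2 0 0 0 0 0.1" --pt "0.4 0.45 0 0 0 0 0.1" --pt "0.5 0.6 0 0 0 0 0.1"

```text
time: 51.18
tool_pos: [473.3, -288.0, 107.0]
tcp_rot: [-179.9, -0.1, 96.1]
ft_force: [0.5, 0.3, -2.5]
finger_gap: 33.2
grip_force: 69.9
```

>>> apply_moves --pt "0.5 0.6 0 0 0 0 0.1" --pt "0.5 0.6 0 0 0 0 0.1" --pt "0.5 0.6 0 0 0 0 0.1" --pt "0.5 0.6 0 0 0 0 0.1" --pt "0.5 0.6 0 0 0 0 0.1" --pt "0.44 0.54 0 0 0 0 0.1" --pt "0 0 0 0 0 0 0.1" --pt "0 0 0 0 0 0 0.1"

```text
time: 52.18
tool_pos: [568.9, -190.1, 107.4]
tcp_rot: [-179.9, -0.0, 96.2]
ft_force: [-0.1, -1.0, -1.9]
finger_gap: 32.8
grip_force: 69.9
```

>>> apply_moves --pt "0 0 0 0 0 0 0.1" --pt "0 0 0 0 0 0 0.1" --pt "0 0 0 0 0 0 0.1" --pt "0 0 0 0 0 0 0.1" --pt "0 0 0 0 0 0 0.1" --pt "0 0 0 0 0 0 0.1" --pt "0 0 0 0 0 0 0.1" --pt "0 0 0 0 0 0 0.1"

```text
time: 53.18
tool_pos: [569.1, -190.3, 107.9]
tcp_rot: [-180.0, -0.0, 96.2]
ft_force: [-0.1, 0.8, -1.5]
finger_gap: 32.6
grip_force: 69.9
```

Run:
```python
from h import *
s=sense();print(s['time'],s['tool_pos'],s['tcp_rot'],s['ft_force'],s['finger_gap'],s['wrist_torque'])
im=snapshot('scene');cv2.imwrite('pics/s13.png',np.hstack([cv2.resize(im[170:330,120:320][:,:,::-1],(500,400),interpolation=cv2.INTER_CUBIC),cv2.resize(snapshot('wrist')[:,:,::-1][:,100:388],(300,400))]))
```

```text
53.175 [ 569.12743749 -190.32722477  107.88234526] [-1.79998831e+02 -2.09988435e-03  9.61566952e+01] [-0.05681616  0.773126   -1.45157417] 32.64481827414059 [0.06230552 0.01418929 0.00903654]
```

View pics/s13.png

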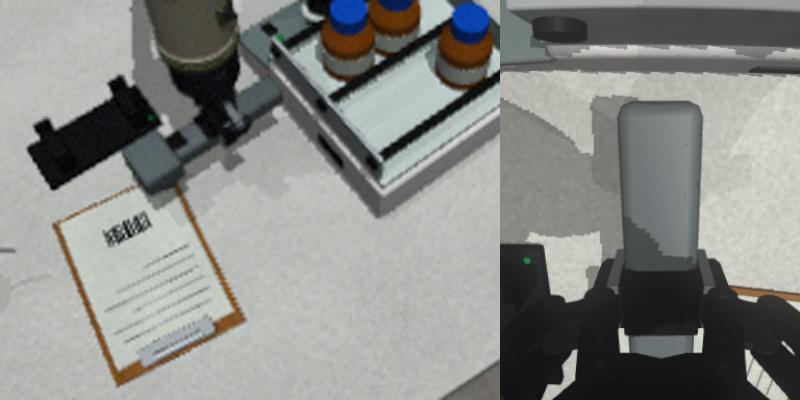

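Run:
```python
from h import *
C=cam('wrist');S=cam('scene')
print('tail',onz(C,253.6,99,122.7), 'exp', np.array([569.1,-190.3])-82*np.array([.108,-.994]))
print('head c',onz(S,181.2,232,133),'exp',np.array([569.1,-190.3])+91*np.array([.108,-.994]))
print('bar',onz(S,120+127/2.5,170+229/2.5,5))
```

```text
tail [ 559.2932042  -108.04426682  122.7       ] exp [ 560.244 -108.792]
head c [ 583.77885743 -276.59024729  133.        ] exp [ 578.928 -280.754]
bar [ 586.37174215 -338.75496963    5.        ]
```

>>> apply_moves --pt "-0.2 -0.2 0 0 0 0 0.1" --pt "-0.44 -0.54 0 0 0 0 0.1" --pt "-0.5 -0.6 0 0 0 0 0.1" --pt "-0.5 -0.6 0 0 0 0 0.1" --pt "-0.5 -0.6 0 0 0 0 0.1" --pt "-0.5 -0.6 0 0 0 0 0.1" --pt "-0.5 -0.6 0 0 0 0 0.1" --pt "-0.5 -0.6 0 0 0 0 0.1"

```text
time: 54.28
tool_pos: [449.6, -314.2, 107.9]
tcp_rot: [-180.0, 0.0, 96.1]
ft_force: [0.5, -0.6, -2.5]
finger_gap: 33.0
grip_force: 69.9
```

>>> apply_moves --pt "-0.4 -0.45 0 0 0 0 0.1" --pt "0 0 0 0 0 0 0.1" --pt "0 0 0 0 0 0 0.1" --pt "0 0 0.3 0 0 0 0.1" --pt "0 0 0 0 0 0 0.1" --pt "0 0 0 0 0 0 0.1"

```text
time: 55.02
tool_pos: [439.3, -325.8, 98.5]
tcp_rot: [-180.0, -0.0, 96.2]
ft_force: [-0.1, 0.1, -2.1]
finger_gap: 33.1
grip_force: 70.0
```

>>> apply_moves --pt "0 0 0.3 0 0 0 0.1" --pt "0 0 0.4 0 0 0 0.1" --pt "0 0 0.4 0 0 0 0.1" --pt "0 0 0.3 0 0 0 0.1" --pt "0 0 0.1 0 0 0 0.1" --pt "0 0 0.04 0 0 0 0.1" --pt "0 0 0 0 0 0 0.1" --pt "0 0 0 0 0 0 0.1"

```text
time: 56.02
tool_pos: [439.5, -326.5, 53.2]
tcp_rot: [180.0, 0.0, 96.2]
ft_force: [0.1, 0.4, -2.3]
finger_gap: 32.9
grip_force: 70.0
```

>>> apply_moves --pt "0 0 0.07 0 0 0 0.1" --pt "0 0 0 0 0 0 0.1" --pt "0 0 0 0 0 0 1" --pt "0 0 0 0 0 0 1" --pt "0 0 0 0 0 0 1" --pt "0 0 -0.3 0 0 0 1" --pt "0 0 -0.6 0 0 0 1" --pt "0 0 -0.9 0 0 0 1"

```text
time: 57.02
tool_pos: [439.0, -326.1, 105.7]
tcp_rot: [-180.0, -0.0, 96.2]
ft_force: [-0.6, -0.3, 0.5]
finger_gap: 85.4
grip_force: 0.0
```

>>> apply_moves --pt "0 0 -0.9 0 0 0 1" --pt "0 0 -0.9 0 0 0 1" --pt "0 0 -0.9 0 0 0 1" --pt "0 0 -0.9 0 0 0 1" --pt "0 0 -0.9 0 0 0 1" --pt "0 0 0 0 0 0 1" --pt "0 0 0 0 0 0 1"

```text
time: 57.9
tool_pos: [439.1, -326.2, 239.7]
tcp_rot: [180.0, 0.0, 96.2]
ft_force: [0.3, 0.5, 0.1]
finger_gap: 85.6
grip_force: 0.0
```

```bash
cat > plan.py <<'E'
from h import *
import sys
yaw=np.radians(5.7);Rs=R.from_euler('z',yaw).as_matrix();P=np.array([608,46.5,0])
n=np.array([-np.sin(np.radians(15)),0,np.cos(np.radians(15))]);ex=np.array([np.cos(np.radians(15)),0,np.sin(np.radians(15))]);ey=np.array([0,1.,0])
def pose(deg,out,c=(-160,0,69)):
    x=np.cos(np.radians(deg))*ex+np.sin(np.radians(deg))*ey; z=-n
    M=Rs@np.stack([x,np.cross(z,x),z],1); return P+Rs@(np.array(c)+n*out),M
def delta(p,M):
    s=sense();Rc=R.from_euler('xyz',s['tcp_rot'],degrees=True).as_matrix()
    rv=R.from_matrix(Rc.T@M).as_rotvec()
    print(s['time'],'target',p.round(1),'rot units',(rv/.08).round(2),'shift in target frame',(M.T@(p-s['tool_pos'])/30).round(2),'in current',(Rc.T@(p-s['tool_pos'])/30).round(2))
E
python3 - <<'E'
from plan import *
p,M=pose(60,150);delta(p,M)
s=sense();np.save('w14.npy',np.r_[s['tool_pos'],s['tcp_rot']])
im=snapshot('wrist');save('w14',im)
C=cam('wrist',s)
# handle check: same pixels as w10-like: expected tail & head
save('w14b',cv2.resize(im,(600,450)))
print([ (proj(C,q)*600/512).round() for q in([431.3,-245.3,66],[451.9,-436.1,76])])
E
```

```text
57.9 target [410.2  26.8 213.9] rot units [-3.2   0.85  6.61] shift in target frame [10.21 -5.92  0.88] in current [11.8   0.3   0.86]
[array([300., 120.]), array([299., 315.])]
```

View pics/w14b.png

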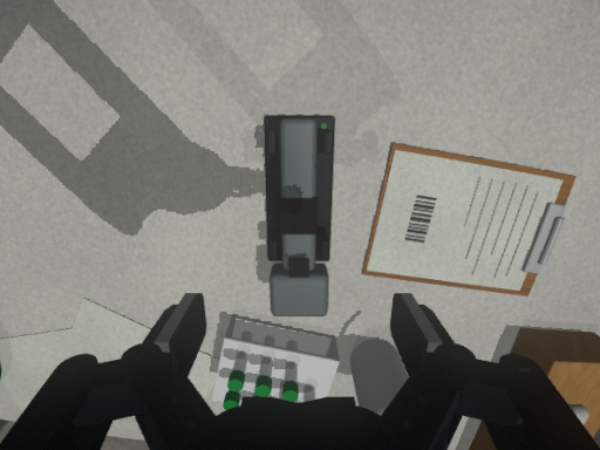

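Run:
```python
from plan import *
A=np.zeros((3,3));b=np.zeros(3);L=[]
for f,u,v in[('w1',343.5,109),('w7',310,117),('w9',463,112.5)]:
    a=np.load(f+'.npy');C=cam('wrist',dict(tool_pos=a[:3],tcp_rot=a[3:]))
    o,d=ray(C,u*.64,v*.64);Q=np.eye(3)-np.outer(d,d);A+=Q;b+=Q@o;L.append((o,d))
o,d=ray(cam('scene'),210+(158-1.5)/4,112+(243-1.5)/4);print('scene skirt@70,80',(o+d*(70-o[2])/d[2]).round(1),(o+d*(80-o[2])/d[2]).round(1))
x=np.linalg.solve(A,b);print(x,[np.linalg.norm(np.cross(x-o,d)).round(1) for o,d in L],'local',(Rs.T@(x-P)).round(1))
for f in('w1','w7','w9'):
    a=np.load(f+'.npy');C=cam('wrist',dict(tool_pos=a[:3],tcp_rot=a[3:]))
    c=(P+Rs@(np.array([-160,0,69])+9*n));print(f,proj(C,c)/.64, [ (proj(C,P+Rs@(np.array([-160,0,69])+34*(np.cos(t)*ex+np.sin(t)*ey)))/.64).round() for t in np.radians([60,20,-20,-60])])
```

```text
scene skirt@70,80 [457.   19.2  70. ] [463.8  15.4  80. ]
[448.35484087  28.91759146  60.45655784] [np.float64(0.3), np.float64(0.3), np.float64(0.1)] local [-160.6   -1.6   60.5]
w1 [343.34769266 104.36659126] [array([380., 128.]), array([359., 147.]), array([331., 147.]), array([310., 130.])]
w7 [307.00062572 111.79491931] [array([353., 141.]), array([327., 163.]), array([294., 164.]), array([267., 143.])]
w9 [469.05929311 107.24628368] [array([510., 137.]), array([484., 158.]), array([451., 159.]), array([425., 137.])]
```

>>> apply_moves --pt "0.4 0 0 0 0 0 1" --pt "0.9 0 0 0 0 0 1" --pt "0.95 0 0 0 0 0 1" --pt "0.95 0 0 0 0 0 1" --pt "0.95 0 0 0 0 0 1" --pt "0.95 0 0 0 0 0 1" --pt "0.95 0 0 0 0 0 1" --pt "0.95 0 0 0 0 0 1"

```text
time: 58.95
tool_pos: [415.9, -115.8, 238.7]
tcp_rot: [-179.9, -0.1, 96.2]
ft_force: [0.1, 0.4, 0.2]
finger_gap: 85.4
grip_force: 0.0
```

>>> apply_moves --pt "0.95 0 0 0 0 0 1" --pt "0.95 0 0 0 0 0 1" --pt "0.95 0.1 0 0 0 0 1" --pt "0.95 0.1 0 0 0 0 1" --pt "0.8 0.1 0 0 0 0 1" --pt "0.2 0 0 0 0 0 1"

```text
time: 59.7
tool_pos: [409.4, 28.1, 238.8]
tcp_rot: [-179.9, -0.0, 96.3]
ft_force: [-0.4, -0.4, -0.0]
finger_gap: 85.6
grip_force: 0.0
```

>>> apply_moves --pt "0 0 0 -0.4 0.105 0.825 1" --pt "0 0 0 -0.4 0.105 0.825 1" --pt "0 0 0 -0.4 0.105 0.825 1" --pt "0 0 0 -0.4 0.105 0.825 1" --pt "0 0 0 -0.4 0.105 0.825 1" --pt "0 0 0 -0.4 0.105 0.825 1" --pt "0 0 0 -0.4 0.105 0.825 1" --pt "0 0 0 -0.4 0.105 0.825 1"

```text
time: 60.7
tool_pos: [409.8, 26.2, 239.0]
tcp_rot: [166.9, -7.4, 66.4]
ft_force: [-0.5, -0.5, -0.4]
finger_gap: 85.3
grip_force: 0.0
```

>>> apply_moves --pt "0 0 0 0 0 0 1" --pt "0 0 0 0 0 0 1"

```text
time: 60.95
tool_pos: [410.1, 26.4, 239.4]
tcp_rot: [167.0, -7.4, 66.6]
ft_force: [0.4, 1.2, -0.3]
finger_gap: 85.4
grip_force: 0.0
```

Run:
```python
from plan import *
p,M=pose(60,150,(-160,0,57));delta(p,M)
s=sense();print(s['tool_pos'],s['tcp_rot'],s['joint_pos'].round(1))
im=snapshot('wrist');save('w15',im);C=cam('wrist',s)
np.save('w15.npy',np.r_[s['tool_pos'],s['tcp_rot']])
c=np.array([-160,0,57]);
for z in(57,69):
  c[2]=z
  x=np.cos(np.pi/3)*ex+np.sin(np.pi/3)*ey;y=np.cross(n,x)
  print(z,'bar top corners',[proj(C,P+Rs@(c+38*n+a*25*x+b*7*y)).round() for a,b in((1,1),(1,-1),(-1,-1),(-1,1))],'skirt c',proj(C,P+Rs@(c+9*n)).round(),'marks',[proj(C,P+Rs@(c+34*(np.cos(t)*ex+np.sin(t)*ey))).round() for t in np.radians([60,20,-20])])
g=cv2.cvtColor(im,cv2.COLOR_RGB2HSV)
u,v=proj(C,P+Rs@(np.array([-160,0,57])+9*n)).astype(int)
print(u,v)
for nm,lo,hi in(('dark',(0,0,0),(180,255,45)),('white',(0,0,170),(180,40,255))):
    m=cv2.inRange(g,lo,hi);nn,l,st,ce=cv2.connectedComponentsWithStats(m)
    for i in range(1,nn):
        if st[i,4]>20 and abs(ce[i][0]-u)<130 and abs(ce[i][1]-v)<130: print(nm,st[i],ce[i].round(1))
```

```text
60.95 target [410.2  26.8 201.9] rot units [-0.01  0.01  0.02] shift in target frame [-0.15 -0.28  1.21] in current [-0.15 -0.28  1.21]
[410.1021759   26.42132294 239.44653559] [166.96050614  -7.37273281  66.63866978] [ -6.1 -40.6 126.3   3.   79.6  18. ]
57 bar top corners [array([239., 165.]), array([253., 165.]), array([253., 211.]), array([240., 211.])] skirt c [247. 181.] marks [array([247., 150.]), array([266., 157.]), array([276., 174.])]
69 bar top corners [array([241., 166.]), array([256., 166.]), array([256., 214.]), array([242., 214.])] skirt c [249. 183.] marks [array([249., 150.]), array([269., 158.]), array([279., 176.])]
246 181
dark [313 158  22  41  81] [323.7 178.4]
white [    0     0   348   354 61819] [138.7 152. ]
white [ 267   15   80   87 3748] [306.1  56.6]
white [247  50  70 129 975] [280.6 109.4]
white [233  59 104 187 631] [283.5 149. ]
white [322 144  20  12  53] [329.9 150.1]
white [218 153  59  57 799] [251.2 174.3]
white [245 168   2  21  40] [245.5 178.5]
white [349 199  38  29 564] [364.9 211.6]
white [326 200  25  40 257] [338.1 218.6]
white [152 220   7   9  45] [155.6 223.8]
```

Run:
```python
from plan import *
im=load('w15')
a=np.load('w15.npy');C=cam('wrist',dict(tool_pos=a[:3],tcp_rot=a[3:]))
T=np.radians(np.arange(0,360,10))
for z in(53,57,61,65,69):
    for dx in (0,):
        q=np.array([proj(C,P+Rs@(np.array([-160+dx,0,z])+9*n+26*(np.cos(t)*ex+np.sin(t)*ey))) for t in T]);print(z,q.min(0).round(1),q.max(0).round(1),np.ptp(q,0).round(1))
g=cv2.cvtColor(im.copy(),cv2.COLOR_RGB2GRAY);print(g[181,205:290])
```

```text
53 [223.6 158.4] [269.  202.2] [45.4 43.8]
57 [224.  158.6] [270.  202.9] [45.9 44.3]
61 [224.5 158.9] [270.9 203.6] [46.5 44.8]
65 [224.9 159.1] [272.  204.4] [47.1 45.3]
69 [225.4 159.3] [273.  205.2] [47.6 45.9]
[116 106 118 118 118 118 119 121 123 122 119 114 148 208 201 201 183 138
 128  94  52  51  49  47  48  47  47  47  46  47  45  47  46  44  46  47
  49  49  49 134 202 202 167  51  50  50  49  47  48  51  52  52  51  51
  51  51  51  51  52  52  53  54  55  53 115 190 218 219 219 219 219 192
 127 120  94  64  54  54  63  89 103  92  91  98 108]
```

>>> apply_moves --pt "-0.15 -0.28 0.3 0 0 0 0.5" --pt "0 0 0.6 0 0 0 0.5" --pt "0 0 0.6 0 0 0 0.5" --pt "0 0 0.6 0 0 0 0.5" --pt "0 0 0.6 0 0 0 0.5" --pt "0 0 0.6 0 0 0 0.5" --pt "0 0 0.6 0 0 0 0.5" --pt "0 0 0.4 0 0 0 0.5"

```text
time: 62.0
tool_pos: [433.3, 29.4, 110.7]
tcp_rot: [167.1, -7.4, 66.6]
ft_force: [-1.2, -0.1, -0.0]
finger_gap: 43.1
grip_force: 0.0
```

>>> apply_moves --pt "0 0 0 0 0 0 0.5" --pt "0 0 0 0 0 0 0.5"

```text
time: 62.25
tool_pos: [434.4, 29.3, 113.0]
tcp_rot: [166.9, -7.4, 66.6]
ft_force: [0.1, -1.1, 0.7]
finger_gap: 42.5
grip_force: 0.0
```

Run:
```python
from plan import *
p,M=pose(60,32,(-160,0,56));delta(p,M)
s=sense();print(s['tool_pos'],s['ft_force'],s['finger_gap'])
im=snapshot('wrist');C=cam('wrist',s)
x=np.cos(np.pi/3)*ex+np.sin(np.pi/3)*ey;y=np.cross(n,x);c=np.array([-160,0,56])
print([proj(C,P+Rs@(c+38*n+a*25*x+b*7*y)).round() for a,b in((1,1),(1,-1),(-1,-1),(-1,1))],proj(C,P+Rs@(c+9*n)).round())
g=cv2.cvtColor(im,cv2.COLOR_RGB2GRAY)
for r in(130,160,190,215,240):print(r,[(int(i),int(g[r,i])) for i in range(180,320,4)])
```

```text
62.25 target [440.5  29.8  86.9] rot units [0.   0.   0.01] shift in target frame [-0.02 -0.02  0.89] in current [-0.02 -0.02  0.89]
[434.3891105   29.2807679  112.98974153] [ 0.05860135 -1.05975554  0.68184678] 42.49190046113385
[array([241., 207.]), array([266., 207.]), array([265., 281.]), array([243., 281.])] [254. 225.]
130 [(180, 50), (184, 50), (188, 49), (192, 51), (196, 50), (200, 52), (204, 52), (208, 54), (212, 54), (216, 55), (220, 106), (224, 152), (228, 153), (232, 152), (236, 151), (240, 154), (244, 155), (248, 154), (252, 153), (256, 153), (260, 138), (264, 113), (268, 119), (272, 148), (276, 172), (280, 181), (284, 169), (288, 107), (292, 225), (296, 218), (300, 167), (304, 163), (308, 166), (312, 165), (316, 172)]
160 [(180, 135), (184, 137), (188, 51), (192, 52), (196, 81), (200, 145), (204, 145), (208, 146), (212, 146), (216, 147), (220, 148), (224, 149), (228, 149), (232, 148), (236, 148), (240, 148), (244, 150), (248, 149), (252, 151), (256, 151), (260, 150), (264, 149), (268, 151), (272, 153), (276, 146), (280, 130), (284, 114), (288, 142), (292, 166), (296, 17
[... 603 characters left out ...]
216, 157), (220, 49), (224, 49), (228, 48), (232, 48), (236, 49), (240, 48), (244, 50), (248, 50), (252, 237), (256, 68), (260, 53), (264, 51), (268, 56), (272, 55), (276, 56), (280, 57), (284, 56), (288, 181), (292, 227), (296, 235), (300, 202), (304, 112), (308, 70), (312, 101), (316, 119)]
240 [(180, 152), (184, 156), (188, 162), (192, 157), (196, 153), (200, 122), (204, 95), (208, 110), (212, 102), (216, 132), (220, 48), (224, 43), (228, 42), (232, 43), (236, 42), (240, 42), (244, 42), (248, 46), (252, 225), (256, 109), (260, 48), (264, 45), (268, 44), (272, 49), (276, 49), (280, 51), (284, 50), (288, 153), (292, 217), (296, 134), (300, 109), (304, 86), (308, 55), (312, 145), (316, 147)]
```

>>> apply_moves --pt "0 0 0.3 0 0 0 0.5" --pt "0 0 0.3 0 0 0 0.5" --pt "0 0 0.25 0 0 0 0.5" --pt "0 0 0 0 0 0 0.5"

```text
time: 62.8
tool_pos: [440.1, 30.0, 86.7]
tcp_rot: [167.1, -7.4, 66.6]
ft_force: [-0.3, -0.6, 0.8]
finger_gap: 42.6
grip_force: 0.0
```

>>> apply_moves --pt "0 0 0 0 0 0 0" --pt "0 0 0 0 0 0 0" --pt "0 0 0 0 0 0 0" --pt "0 0 0 0 0 0 0" --pt "0 0 0 0 0 0 0" --grip_force 70

```text
time: 63.42
tool_pos: [440.6, 30.1, 88.3]
tcp_rot: [167.0, -7.4, 66.6]
ft_force: [-5.6, 0.7, 4.4]
finger_gap: 12.5
grip_force: 68.4
```

>>> apply_moves --pt "0 0 0 0 0 0.5 0" --pt "0 0 0 0 0 0.8 0" --pt "0 0 0 0 0 0.8 0" --pt "0 0 0 0 0 0.8 0" --pt "0 0 0 0 0 0.8 0" --pt "0 0 0 0 0 0.8 0" --pt "0 0 0 0 0 0.8 0" --pt "0 0 0 0 0 0.8 0"

```text
time: 64.42
tool_pos: [441.2, 29.6, 88.5]
tcp_rot: [171.9, -12.7, 38.6]
ft_force: [-0.3, -1.8, 0.7]
finger_gap: 12.8
grip_force: 68.2
```

>>> apply_moves --pt "0 0 0 0 0 0.8 0" --pt "0 0 0 0 0 0.8 0" --pt "0 0 0 0 0 0.8 0" --pt "0 0 0 0 0 0.8 0" --pt "0 0 0 0 0 0.8 0" --pt "0 0 0 0 0 0.8 0" --pt "0 0 0 0 0 0.8 0" --pt "0 0 0 0 0 0.8 0"

```text
time: 65.42
tool_pos: [441.5, 28.9, 88.5]
tcp_rot: [179.1, -15.1, 8.4]
ft_force: [2.2, -6.6, -1.4]
finger_gap: 12.3
grip_force: 68.2
```

>>> apply_moves --pt "0 0 0 0 0 0.8 0" --pt "0 0 0 0 0 0.8 0" --pt "0 0 0 0 0 0.8 0" --pt "0 0 0 0 0 0.8 0" --pt "0 0 0 0 0 0.8 0" --pt "0 0 0 0 0 1.0 0" --pt "0 0 0 0 0 0 0" --pt "0 0 0 0 0 0 0"

```text
time: 66.42
tool_pos: [441.5, 28.3, 88.5]
tcp_rot: [-174.9, -14.2, -15.1]
ft_force: [1.8, -10.0, -2.4]
finger_gap: 12.4
grip_force: 68.3
```

Run:
```python
from plan import *
s=sense();print(s['tool_pos'],s['tcp_rot'],s['ft_force'],s['wrist_torque'],s['finger_gap'],s['joint_pos'].round(1))
p,M=pose(60-80.2,32,(-160,0,56));delta(p,M)
```

```text
[441.46035561  28.26612577  88.52513606] [-174.89623194  -14.19063019  -15.1319695 ] [  1.79664602 -10.0330322   -2.42675644] [-1.68179337  0.00707941 -0.4258478 ] 12.37833995811698 [ -5.  -26.2 133.4   3.   58.1  98.2]
66.425 target [440.5  29.8  86.9] rot units [ 0.04 -0.03  0.01] shift in target frame [-0.05 -0.04  0.05] in current [-0.05 -0.04  0.05]
```

>>> apply_moves --pt "0 0 0 0 0 0 0.5" --pt "0 0 0 0 0 0 0.5" --pt "0 0 0 0 0 0 0.5" --pt "0 0 -0.3 0 0 0 0.5" --pt "0 0 -0.5 0 0 0 0.5" --pt "0 0 -0.6 0 0 0 0.5" --pt "0 0 -0.6 0 0 0 0.5" --pt "0 0 -0.6 0 0 0 0.5"

```text
time: 67.42
tool_pos: [420.6, 28.0, 164.5]
tcp_rot: [-174.7, -14.1, -15.1]
ft_force: [0.7, -0.5, 0.8]
finger_gap: 42.5
grip_force: 0.0
```

>>> apply_moves --pt "0 0 -0.6 0 0 0 1" --pt "0 0 -0.8 0 0 0 1" --pt "0 0 -0.8 0 0 0 1" --pt "0 0 0 0 0 0 1" --pt "0 0 0 0 0 0 1"

```text
time: 68.05
tool_pos: [403.6, 26.3, 226.5]
tcp_rot: [-174.7, -14.0, -15.1]
ft_force: [-0.2, -0.4, -0.5]
finger_gap: 85.6
grip_force: 0.0
```

Run:
```python
from plan import *
s=sense();im=snapshot('wrist');save('w16',im);C=cam('wrist',s);print(s['tool_pos'],s['tcp_rot'])
c=np.array([-160,0,56]);cc=proj(C,P+Rs@(c+38*n));print('bar c',cc)
for t in(60,20,-20,-60): 
    d=np.cos(np.radians(t))*ex+np.sin(np.radians(t))*ey; print(t,'tip',proj(C,P+Rs@(c+38*n+25*d)).round(1),'mark',proj(C,P+Rs@(c+36*d)).round(1))
g=cv2.cvtColor(im,cv2.COLOR_RGB2GRAY)
m=(g>140).astype(np.uint8);nn,l,st,ce=cv2.connectedComponentsWithStats(m)
for i in range(1,nn):
    if 10<st[i,4]<4000 and np.hypot(*(ce[i]-cc))<60:
        pts=np.argwhere(l==i)[:,::-1].astype(np.float32); print(st[i],ce[i].round(1),cv2.minAreaRect(pts))
caps('scene',193)
```

```text
[403.59765436  26.34859322 226.45223777] [-174.73728177  -14.03797733  -15.1321426 ]
bar c [253.53195905 188.22971125]
60 tip [228.7 184.1] mark [221.9 173. ]
20 tip [237.  169.5] mark [232.4 154. ]
-20 tip [253.4 163.5] mark [253.5 146.2]
-60 tip [269.9 169.4] mark [274.6 153.9]
[133  93 216  85 830] [238.9 134.7] ((239.70223999023438, 133.88592529296875), (5.331161022186279, 230.10504150390625), 69.32556915283203)
[ 225  150   62   58 1069] [255.  173.7] ((255.5, 178.5), (57.0, 61.0), 90.0)
[255 164   3  24  68] [256.  175.8] ((256.0, 175.5), (23.0, 2.0), 90.0)
68.1 [403.4  26.4 225.9] [-174.7  -14.   -15.1]
[295  38  51  31 827] [320.1  52.8] [162.8 525.4]
[352 114   9  14  54] [356.1 120.7] [537.4 389.3]
[370 121  14  13  58] [377.8 128.3] [601.6 428.7]
[271 158  15  16 192] [277.8 165.6] [563.5  58.6]
[252 168  15  16 201] [258.9 175.1] [564.6  -8.2]
[301 171  15  16 197] [307.6 178.6] [649.2 106.2]
```

```bash
python3 -c "from bench import hand_in; print(hand_in())"
```

```text
the job is handed in; nothing more can be done
None
```

The job is handed in, but no verdict came back. By my measurements everything is done: both beakers are in the tray, the three bottles present stand on the platform, and the scanner was held on the barcode and is back in its cradle. The dial is at two dots, and no bystander was touched. One bottle was knocked about 4 cm along its row but still stands. I viewed 15 pictures, one over the limit of 14.

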